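Grade loose plugs and knobs on a tilting sieve

TASK

Free the tilting sieve by hanging the ear defenders left standing on it astride the steel rail, then set all the loose brass plugs and wooden knobs from the bench together on the solid end of the level sieve. Push its red-gripped lever to tilt the slotted end down until every plug has dropped through into the green catch tray, with the knobs still on the sieve, then tilt it the other way so that the knobs slide off the open end into the red bin. Bring the sieve back to level, and leave the other tools on the bench undisturbed.

Things in the scene. Friction and masses are not known exactly. Their poses are not given: they have to be found in the camera images.
- station: fixed wooden base, 222 mm in x, 450 mm in y, carrying the sieve on two side posts, the green catch tray (+y end) and the red bin (-y end), rims 53 mm above the bench (outer end walls 78 and 73 mm). Origin on the bench below the pivot; its x axis points to the lever side, its y axis to the slotted end of the sieve. Never moves.
- sieve (a joint): tilt of the sieve (rad): 0 level, positive = slotted (+y) end down, limits -0.55 to 0.45. Stiff (0.4 N m), stays where it is left; takes about 4 N at the lever grip.
- hinge (a point): centre of the sieve's tilt axis, 125 mm above the bench, at the level of the sieve floor; axes as station; the tilt axis is its x axis.
- deck (a point): on the sieve: centre of the solid polished metal floor, 154 mm (x) by 160 mm (y) (its y from -80, the open end over the red bin, to +80, where the slots begin). z is normal to the floor; axes tilt with the sieve. Side walls stand at x = +-77 mm, 12 mm high. The floor is slick: upright pieces stay put when level and slide at tilts beyond about 0.25 rad.
- slots (a point): on the sieve: centre of the slotted part, 140 mm long in y, 154 mm wide: 4 mm round bars along y, flush with the floor, with 18 mm gaps; the floor slopes 3 mm down under their first 20 mm; closed at the far +y end by a wall 38 mm high. Plugs fall through the gaps, knobs do not.
- grip (a point): on the sieve: middle of the lever's red round grip, 16 mm diameter, 55 mm long along the station's x (from 118 to 173 mm beyond the pivot), 110 mm from the tilt axis, straight above it when level (110 mm above the floor). This point is 150 mm from the pivot centre along x. Pushed towards +y of the station it lowers the slotted end. Nothing stands beside it; the lever's 12 mm post is at x = 118 mm.
- catch (a point): centre of the inner floor (8 mm above the bench) of the green catch tray under the slots, about 178 mm (x) by 188 mm (y) inside; axes as station.
- bin (a point): centre of the inner floor (8 mm above the bench) of the red bin under the open end, about 178 mm (x) by 136 mm (y) inside; axes as station.
- rail: fixed steel rail: horizontal round bar 16 mm in diameter along its y, 200 mm between its two posts, bar centre 160 mm above the bench. Origin on the bench below the middle of the bar, z up.
- bar_top (a point): top of the middle of the rail's bar, 168 mm above the bench; axes as rail.
- earmuffs: orange and black ear defenders, rigid, 0.2 kg, standing on their two cups, band arching up in their y-z plane, 130 mm high, 150 mm wide (y). Origin at the centre of the underside, z up. Cups 54 mm (x) by 28 mm (y), 62 mm high, 94 mm clear between them. Crown pad on top 30 mm wide (x), 60 mm long (y), 22 mm thick (108 to 130 mm above the origin): grasp it across x from above.
- earmuffs_crown (a point): middle of the underside of the ear defenders' crown pad, 108 mm above their underside; rests on the bar when hung.
- plug1: small brass plug, upright cylinder 14 mm diameter, 14 mm tall, 18 g; origin at the centre of its underside, z up. May be absent (None).
- plug2: small brass plug, upright cylinder 14 mm diameter, 14 mm tall, 18 g; origin at the centre of its underside, z up. May be absent (None).
- plug3: small brass plug, upright cylinder 14 mm diameter, 14 mm tall, 18 g; origin at the centre of its underside, z up. May be absent (None).
- knob1: dark wooden drawer knob, upright cylinder 46 mm diameter, 34 mm tall, 45 g, 8 mm brass dot on top; origin at the centre of its underside, z up. May be absent (None).
- knob2: dark wooden drawer knob, upright cylinder 46 mm diameter, 34 mm tall, 45 g, 8 mm brass dot on top; origin at the centre of its underside, z up. May be absent (None).
- knob3: dark wooden drawer knob, upright cylinder 46 mm diameter, 34 mm tall, 45 g, 8 mm brass dot on top; origin at the centre of its underside, z up. May be absent (None).
- glue: glue bottle, 54 mm diameter, 150 mm tall, a bystander; origin at its underside.
- handscrew: wooden handscrew clamp, 220 x 170 x 36 mm, a bystander; origin at its underside.
- gauge: marking gauge, 160 x 60 x 22 mm, a bystander; origin at its underside.
- cork_block: cork sanding block, 110 x 65 x 40 mm, a bystander; origin at its underside.
- mallet: hammer lying on the bench, a bystander; origin at its underside.
Not all that is in view belongs to the job. Leave any purple, turquoise or white look-alike of the knob2 alone.

How it is judged:
By the outcome, as a careful person would: the job done as asked, in the order asked, and still so for the second after the job is handed in, with the robot touching nothing.
Of plug1, plug2, plug3 only 2 to 3 are there at a start; the rules pass over those that are not, and their reading is None.
Of knob1, knob2, knob3 only 2 to 3 are there at a start; the rules pass over those that are not, and their reading is None.
At some moment in a run one of knob1, knob2, knob3 may be knocked a few centimetres aside while the robot is not near it.
It also fails if it takes over 210 s, if anything falls off the work surface, if the arm or the gripper's body presses on something with over 40 N, if the wrist force passes 120 N, or if a joint passes its speed limit or range.

ROBOT

A 6-joint arm with a two-finger parallel gripper is mounted at the origin on the work surface. World frame = base frame: x ahead of the robot, y to its left, z up, the work surface at z = 0. Lengths are in mm, angles in rad, forces in N, time in s.
With the tool pointing down it reaches from about 350 to 775 mm from the base axis. Payload 7.3 kg.
Tool frame: the origin (TCP) lies midway between the tips of the shut fingers; the grasp point (between the pads) lies 19 mm behind it; x points along the fingers, y is the direction in which the jaws open and shut, and the axes are right-handed (so a half turn about x gives the same grasp; the last joint's range is limited). The gripper opens to 92 mm and grips with 3 to 60 N. Pads are 19 mm wide; open, the fingers measure 130 mm over their backs; the gripper's body (75 mm by 190 mm) begins 47 mm behind the grasp point.
Start: joints at [0.965, 0.342, 1.524, -0, 1.275, -0.146], TCP at [232.969, 470.502, 206.241] pointing down, gripper open.
Joint ranges: [-2.53, 2.53], [-0.77, 2.02], [0.04, 2.7], [-1, 4.14], [0.28, 2.66], [-3.11, 3.11]. Speed limits (rad/s): [2.57, 2.57, 3.14, 3.14, 3.14, 3.14].

INTERFACE

Orientations are given as [roll, pitch, yaw] about the fixed x, y, z axes, in that order (R = Rz(yaw) Ry(pitch) Rx(roll)).
In Python, from plant import bot gives the robot as it stands. The module is installed in compiled form; this text tells all that it offers.
- The arm moves only by the shell command python3 -m handwheel 'ROWS' [OPENING]. ROWS is JSON, a list that holds one entry, the list of rows, each a list of 4 numbers: the shift along the tool's x, y, z in cm, then the turn about the tool's x in rad. A call has 1 to 8 rows; each row shifts and turns the commanded pose from where the row before left it, along the tool's axes as they then stand; what a row does not reach is not made up. A row lasts 1/12 s, in which the tool goes at most 41.7 mm and 7.16 degrees, less where a joint would pass 70% of its speed; a pose out of reach is approached as far as the arm can. A call is refused whole if a number of a shift passes 4.17 or a number of a turn 0.125, either way. A call with a gripper value outside its range is refused whole. OPENING is the opening, from 0 (shut) to 1 (fully open), set as the call begins (- or left out, the last holds). The fingers move at their own pace and stop on an object; the grip force is fixed at half the most. Time passes only in rows, so rows that do not move let the fingers close. It gives the time, the measured TCP pose, the force and the opening at its end, in the units of the state.
- bot.get_obs(): the state, without advancing time (a new reading comes with each control period).
- bot.capture(name): name is "side" or "top" or "wrist"; returns (picture, depth): 400x640x3 uint8, red, green, blue; 400x640 float32, mm along the optical axis (not along the pixel's ray), 0 where there is no reading.
- bot.camera_model(name): a dict with "fx", "fy", "cx", "cy" (pixels), "position" and "rotation" of the camera in the world. Camera axes: x right, y down, z forward; pixel columns grow to the right and rows downward; lengths in mm; the calibration is good to about 2 mm. A picture is of the moment at which its call begins: read the wrist's pose just before it. camera_model takes no time and is no camera call; for the wrist camera it gives the pose at the moment of the call.
- bot.close_job(): hands the job in, once; it reports no verdict.
Trained networks look in the newest picture that a camera, given by its name, has taken for a name from the list of things; names that differ only in an ending like _2 or _b are one class to them, and where a whole thing is asked for, a point or a joint stands for the part that bears it (a point fixed in the world has none). Each returns a list of dicts, best first, with "conf" (0 to 1); they miss things now and then, are a little off and sometimes report something else, mostly with a low value. They report only what shows in the picture. A call takes as long as a camera call. They do not tell look-alikes from the thing itself.
- bot.find_in(camera, label): "bbox" ([left, top, width, height] in pixels, round what is visible of it).
- bot.spot_point(camera, label): "point" ([column, row] in pixels: a listed point, or the origin of a listed thing).
The state is a dict: "time": time; "joint_positions": joint angles; "dq": joint speeds; "tau": joint torques, N m; "tool_pos": TCP position; "tcp_rot": TCP orientation; "contact_force": force on the tool from outside, world axes, zero at the start; "moment": the same for the moment, N m; "grip_width": finger opening in mm.
Only numpy, scipy, OpenCV 4.12 (cv2) and the standard library are available. Lean on these libraries where they do the work, as an engineer would, in place of code of your own. Each camera call takes 0.05 s, during which the arm holds its last target.

## Working session

There is one attempt and no reset: what is moved stays moved. The work goes in short steps, Python scripts to look and compute and a shell command to move; the robot and the scene stay as the last step left them, time stands still between calls to the robot, and variables do not carry over. Pictures are saved under pics/ and viewed, and the job is handed in when it is done.

```bash
mkdir -p pics; ls; cat > h.py <<'E'
import numpy as np, cv2
from plant import bot
from scipy.spatial.transform import Rotation as R
def snap(n,f):
    m=bot.camera_model(n); p,d=bot.capture(n); cv2.imwrite('pics/'+f+'.png',p[:,:,::-1]); np.savez('pics/'+f+'.npz',p=p,d=d,**{k:np.array(v) for k,v in m.items()}); return p,d,m
def ray(m,u,v):
    r=np.array(m['rotation'],float).reshape(3,3) if np.size(m['rotation'])==9 else R.from_euler('xyz',m['rotation']).as_matrix()
    return np.array(m['position'],float), r@np.array([(u-m['cx'])/m['fx'],(v-m['cy'])/m['fy'],1.])
def atz(m,u,v,z):
    o,r=ray(m,u,v); return o+r*(z-o[2])/r[2]
def dep(m,d,u,v):
    o,r=ray(m,u,v); return o+r*d[int(round(v)),int(round(u))]
E
python3 - <<'E'
from h import *
print(bot.get_obs())
for n in('top','side','wrist'):
    p,d,m=snap(n,n+'0'); print(n,m)
    for l in ['station','earmuffs','rail','plug1','knob1','glue','mallet','gauge','handscrew','cork_block']:
        print(l,[(x['bbox'],round(x['conf'],2)) for x in bot.find_in(n,l)][:6])
E
```

```text
pics
{'time': 0.0, 'joint_positions': array([ 9.65032848e-01,  3.42765910e-01,  1.52503712e+00,  3.55488256e-05,
        1.27541885e+00, -1.45989866e-01]), 'dq': array([-0.00260608, -0.00189235,  0.0015633 , -0.00018929, -0.00058468,
       -0.00218674]), 'tau': array([ 1.10000976e-03, -4.31248963e+01, -2.44220209e+01,  7.19032134e-02,
        5.61976992e-02, -1.76729714e-04]), 'tool_pos': array([232.66949051, 470.12000393, 205.51557735]), 'tcp_rot': array([-1.7376473 ,  1.56916675, -2.19743129]), 'contact_force': array([ 0.64265684, -0.42504089,  0.82587706]), 'moment': array([ 0.02252111, -0.01258532, -0.00530761]), 'grip_width': 91.74128292015787}
top {'fx': 371.75177277085265, 'fy': 371.75177277085265, 'cx': 317.57844147223244, 'cy': 199.37823931638502, 'position': array([ 472.1778604 ,   70.23208084, 1274.74004664]), 'rotation': array([-3.07215064, -0.01930372, -1.56218533])}
station [([278.4, 142.9, 139.7, 98.5], 0.91)]
earmuffs [([309.5, 193.5, 52.7, 27.9], 0.77)]
rail [([427.5, 195.3, 97.0, 34.4], 0.64)]
plug1 []
knob1 [([215.9, 206.0, 13.3, 14.4], 0.73), ([222.4, 256.8, 14.0
[... 1198 characters left out ...]

mallet [([291.4, 350.5, 14.7, 48.4], 0.82), ([376.9, 140.8, 26.7, 27.1], 0.55)]
gauge [([238.9, 276.9, 25.9, 49.9], 0.96)]
handscrew [([207.3, 204.8, 81.3, 78.2], 0.77)]
cork_block [([376.6, 137.1, 27.2, 34.0], 0.94)]
wrist {'fx': 334.2386787257851, 'fy': 334.2386787257851, 'cx': 317.2823075432251, 'cy': 199.52103456159819, 'position': array([161.62849412, 506.36185658, 384.75248483]), 'rotation': array([2.84427075e+00, 7.70658881e-04, 1.11016700e+00])}
station []
earmuffs []
rail []
plug1 [([312.7, 324.8, 7.7, 13.5], 0.55)]
knob1 [([230.3, 342.3, 29.1, 16.0], 0.81), ([252.7, 273.0, 29.1, 41.4], 0.81), ([337.3, 271.0, 33.7, 44.9], 0.67)]
glue []
mallet []
gauge []
handscrew []
cork_block []
```

```bash
python3 - <<'E'
import cv2
a=cv2.imread('pics/top0.png'); cv2.imwrite('pics/top0c.png',cv2.resize(a[95:295,110:376],(798,600),interpolation=cv2.INTER_CUBIC))
a=cv2.imread('pics/side0.png'); cv2.imwrite('pics/side0c.png',cv2.resize(a[240:400,200:413],(798,600),interpolation=cv2.INTER_CUBIC))
E
```

```text
(no output)
```

View pics/top0.png

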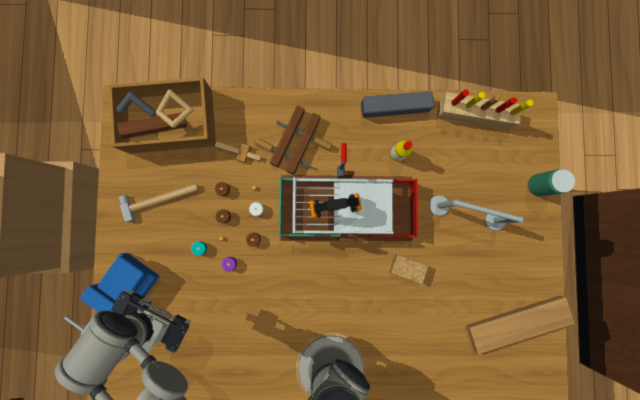

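View pics/side0.png

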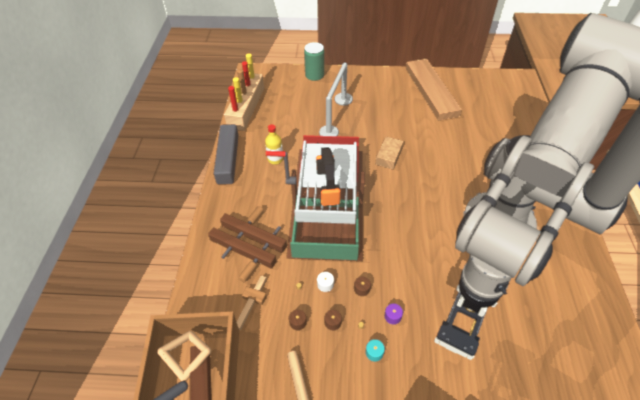

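View pics/top0c.png

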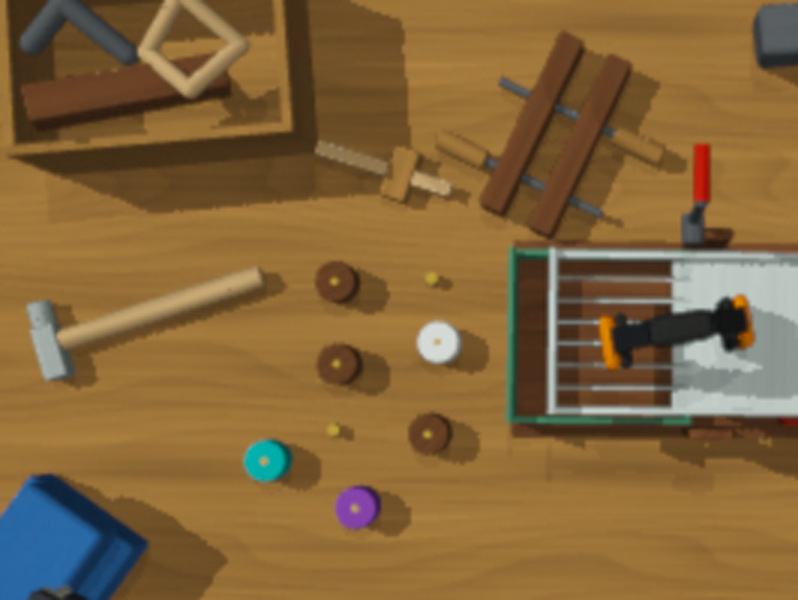

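View pics/side0c.png

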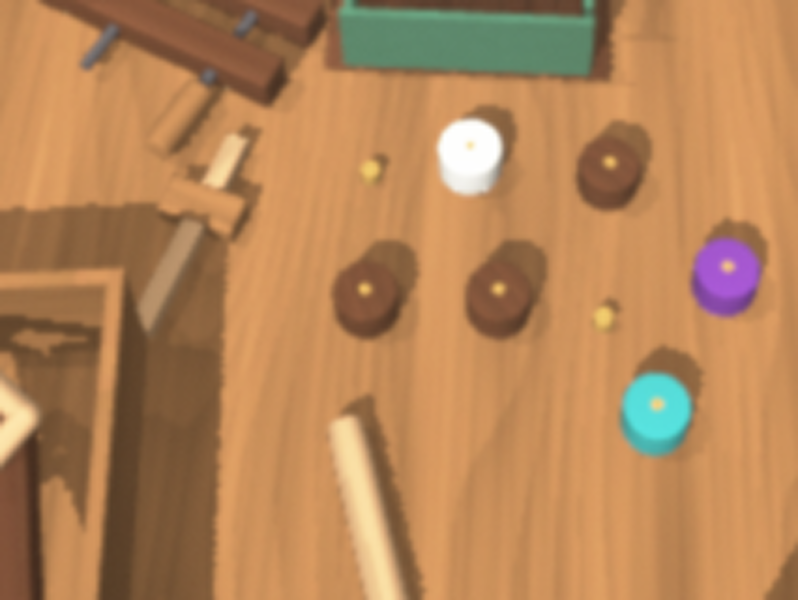

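```bash
python3 - <<'E'
from h import *
m=bot.camera_model('top'); z=np.load('pics/top0.npz'); d=z['d']
ms=bot.camera_model('side'); ds=np.load('pics/side0.npz')['d']
def bl(a): return a
print('top')
for n,u,v,h in [('kA',222,188.5,34),('kB',222.5,216,34),('kC',252.5,239.5,34),('p1',254,187.7,14),('p2',221,238.3,14),('white',256,209,34),('teal',198.5,248.7,34)]:
    print(n,atz(m,u,v,h).round(0), dep(m,d,u,v).round(0))
print('side')
for n,u,v,h in [('kA',297.5,317,34),('kB',333,317,34),('kC',362.5,283,34),('p1',299,285,14),('p2',361,324,14)]:
    print(n,atz(ms,u,v,h).round(0), dep(ms,ds,u,v).round(0))
for cam in('top','side'):
  bot.capture(cam); mm=bot.camera_model(cam)
  for l,h in [('station',0),('hinge',125),('deck',125),('slots',125),('grip',235),('catch',8),('bin',8),('rail',0),('bar_top',168),('earmuffs',125),('earmuffs_crown',233),('plug1',0),('knob1',0)]:
    for x in bot.spot_point(cam,l)[:6]: print(cam,l,[round(q) for q in x['point']],round(x['conf'],2),atz(mm,*x['point'],h).round(0))
E
python3 - <<'E'
import cv2
a=cv2.imread('pics/wrist0.png'); cv2.imwrite('pics/wrist0b.png',a)
a=cv2.imread('pics/top0.png'); cv2.imwrite('pics/top0d.png',cv2.resize(a[130:250,270:530],(800,369),interpolation=cv2.INTER_CUBIC))
E
```

```text
top
kA [592. 366.  34.] [592. 366.  34.]
kB [500. 362.  34.] [500. 363.  32.]
kC [423. 261.  34.] [423. 262.  33.]
p1 [598. 263.  14.] [598. 263.  12.]
p2 [426. 370.  14.] [426. 370.  14.]
white [525. 252.  34.] [525. 252.  34.]
teal [392. 438.  34.] [392. 437.  37.]
side
kA [594. 371.  34.] [594. 371.  34.]
kB [502. 366.  34.] [502. 366.  34.]
kC [426. 263.  34.] [426. 264.  35.]
p1 [599. 266.  14.] [600. 266.  13.]
p2 [429. 372.  14.] [429. 373.  16.]
top station [339, 207] 0.77 [535. -26.   0.]
top station [224, 190] 0.53 [590. 366.   0.]
top hinge [339, 208] 0.7 [526. -17. 125.]
top deck [365, 205] 0.7 [536. -97. 125.]
top deck [223, 190] 0.53 [578. 342. 125.]
top slots [318, 207] 0.95 [528.  48. 125.]
top grip [343, 153] 0.88 [677. -19. 235.]
top grip [399, 154] 0.22 [ 675. -179.  235.]
top grip [223, 214] 0.17 [501. 314. 235.]
top catch [308, 204] 0.9 [545.  78.   8.]
top bin [392, 210] 0.75 [ 528. -208.    8.]
top rail [337, 206] 0.64 [538. -22.   0.]
top rail [467, 214] 0.62 [ 516. -469.    0.]
top bar_top [318, 203] 0.68 [539.  49. 168.]
top bar_top [489, 208] 0.58 [ 528. -4
[... 901 characters left out ...]
   8.]
side rail [337, 116] 0.69 [ 518. -465.    0.]
side rail [328, 165] 0.37 [ 541. -209.    0.]
side bar_top [333, 80] 0.97 [ 534. -458.  168.]
side earmuffs [328, 185] 0.85 [532.  -6. 125.]
side earmuffs [326, 162] 0.35 [541. -99. 125.]
side earmuffs_crown [254, 292] 0.62 [677. 410. 233.]
side earmuffs_crown [327, 228] 0.57 [524. 230. 233.]
side plug1 [302, 283] 0.53 [594. 252.   0.]
side plug1 [357, 327] 0.35 [438. 374.   0.]
side knob1 [300, 320] 0.73 [588. 361.   0.]
side knob1 [362, 286] 0.73 [424. 252.   0.]
side knob1 [335, 322] 0.69 [497. 365.   0.]
side knob1 [324, 282] 0.69 [531. 245.   0.]
side knob1 [274, 156] 0.63 [ 733. -245.    0.]
side knob1 [388, 314] 0.6 [357. 335.   0.]
```

View pics/wrist0b.png

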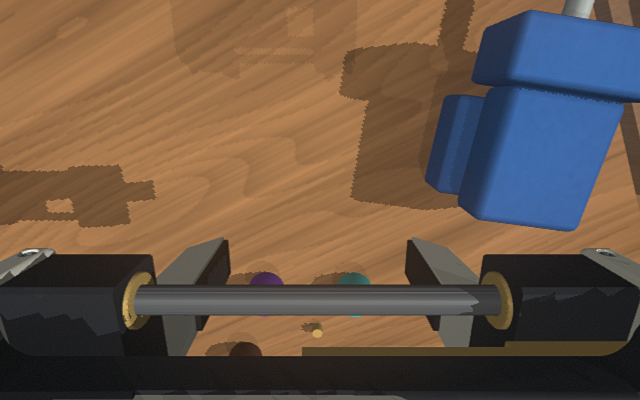

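View pics/top0d.png

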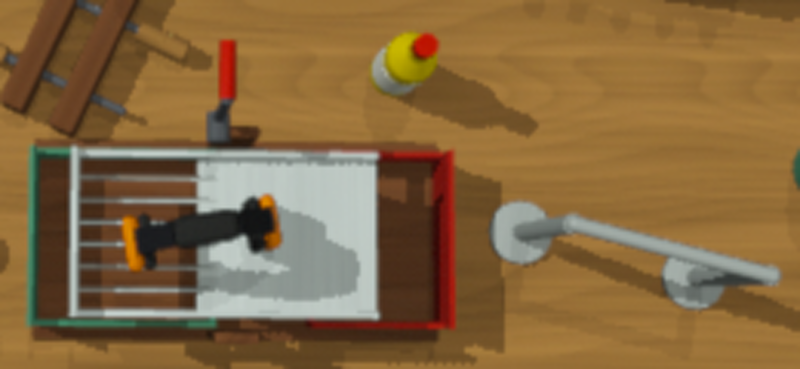

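```bash
cat >> h.py <<'E'
def cloud(m,d):
    v,u=np.mgrid[0:400,0:640]; r=np.array(m['rotation'],float); r=R.from_euler('xyz',r).as_matrix()
    c=np.stack([(u-m['cx'])/m['fx'],(v-m['cy'])/m['fy'],np.ones_like(u,float)],-1)*d[...,None]
    return c@r.T+np.array(m['position'])
E
python3 - <<'E'
from h import *
for cam in('top','side'):
    m=bot.camera_model(cam); z=np.load(f'pics/{cam}0.npz'); P=cloud(m,z['d']); C=z['p'].astype(int)
    def box(mask,n):
        q=P[mask]; r=cv2.minAreaRect(q[:,:2].astype(np.float32)); print(cam,n,mask.sum(),np.round(r[0]),np.round(r[1]),round(r[2],1),'zmean',q[:,2].mean().round(0),q[:,2].min().round(),q[:,2].max().round())
    X,Y,Z=P[...,0],P[...,1],P[...,2]
    rail=(Y<-330)&(Y>-620)&(X>430)&(X<640)&(Z>145)&(Z<190); box(rail,'rail')
    q=P[rail]; k=np.polyfit(q[:,1],q[:,0],1); print('rail line x=ky+c, at mid',k, (q[:,1].min(),q[:,1].max()))
    reg=(X>400)&(X<640)&(Y>-280)&(Y<230)
    box(reg&(Z>225)&(Z<270)&(X<620),'crown')
    box(reg&(Z>170)&(X<620),'muffs')
    fl=reg&(Z>118)&(Z<132)&(C.min(-1)>120); box(fl,'floor')
    walls=reg&(Z>128)&(Z<142)&(C.min(-1)>150); box(walls,'walls')
    sl=(abs(Z-50)<60)&reg; 
    g=reg&(C[...,1]>C[...,0]*1.25)&(Z>20); box(g,'green')
    g=reg&(C[...,0]>C[...,1]*3)&(Z>40)&(Z<100)&(X<620); box(g,'red')
    g=(X>600)&(X<740)&(Y>-80)&(Y<60)&(Z>200); box(g,'grip')
E
```

```text
top rail 401 [ 520. -465.] [221.  20.] 76.3 zmean 166.0 146.0 174.0
rail line x=ky+c, at mid [2.52884116e-01 6.37205169e+02] (np.float64(-574.1109895338114), np.float64(-357.5178281543182))
top crown 410 [532.  -2.] [ 30. 128.] 10.0 zmean 247.0 225.0 260.0
top muffs 1714 [521.  -1.] [ 73. 156.] 9.4 zmean 879.0 176.0 1275.0
top floor 2522 [531. -32.] [158. 300.] 0.5 zmean 125.0 118.0 132.0
top walls 459 [534. -36.] [291. 165.] 89.8 zmean 134.0 128.0 142.0
top green 320 [534.  74.] [188. 197.] 0.5 zmean 112.0 20.0 1275.0
top red 344 [ 494. -244.] [114. 230.] 51.6 zmean 61.0 41.0 80.0
top grip 132 [675. -21.] [15. 61.] 89.9 zmean 239.0 202.0 246.0
side rail 208 [ 523. -462.] [213.  20.] 76.1 zmean 164.0 146.0 173.0
rail line x=ky+c, at mid [2.56051904e-01 6.38992106e+02] (np.float64(-565.0460749088896), np.float64(-358.1486979737789))
side crown 310 [532.   5.] [ 30. 114.] 10.5 zmean 246.0 225.0 259.0
side muffs 647 [533.   0.] [ 54. 152.] 9.5 zmean 217.0 170.0 259.0
side floor 1921 [533. -29.] [314. 164.] 89.2 zmean 125.0 118.0 132.0
side walls 603 [536. -28.] [166. 313.] 0.4 zmean 135.0 128.0 142.0
side green 1070 [535.  75.] [204. 188.] 89.7 zmean 51.0 20.0 115.0<stdin>:5: RuntimeWarning: Mean of empty slice.
  ret = ret.dtype.type(ret / rcount)
Traceback (most recent call last):
ValueError: zero-size array to reduction operation minimum which has no identity
```

```bash
cat >> h.py <<'E'
def go(x,y,z,jaw=None):
    """delta in tool frame (cm) after turning; jaw = world angle deg of tool y axis (mod 180)"""
    o=bot.get_obs(); M=R.from_euler('xyz',o['tcp_rot']).as_matrix()
    ja=np.degrees(np.arctan2(M[1,1],M[0,1])); t=0
    if jaw is not None:
        dd=(jaw-ja+90)%180-90   # world yaw change
        t=-np.radians(dd); M=R.from_rotvec(np.radians(dd)*np.array([0,0,1])).as_matrix()@M
    D=M.T@(np.array([x,y,z])-o['tool_pos'])/10
    print('t',round(o['time'],2),'tcp',o['tool_pos'].round(1),'jaw',ja.round(1),'F',o['contact_force'].round(1),'w',round(o['grip_width'],1),'q6',o['joint_positions'][5].round(2),'x-axis',M[:,0].round(2))
    print(' turn',round(t,3),'then shift cm',D.round(2), 'nrows',np.ceil(np.linalg.norm(D)/4.16))
E
python3 -c "
from h import *
go(532,0,300,10); go(532,0,300,190)"
```

```text
t 3.05 tcp [233.  470.5 206.3] jaw 63.7 F [ 0.3 -0.6 -0.2] w 91.9 q6 -0.15 x-axis [ 0. -0. -1.]
 turn 0.936 then shift cm [-9.37 21.28 51.53] nrows 14.0
t 3.05 tcp [233.  470.5 206.3] jaw 63.7 F [ 0.3 -0.6 -0.2] w 91.9 q6 -0.15 x-axis [ 0. -0. -1.]
 turn 0.936 then shift cm [-9.37 21.28 51.53] nrows 14.0
```

```bash
python3 -m handwheel '[[[-1.5,0,0,0.117],[-1.5,0,0,0.117],[-1.5,0,0,0.117],[-1.5,0,0,0.117],[-1.5,0,0,0.117],[-1.5,0,0,0.117],[-1.5,0,0,0.117],[-1.5,0,0,0.117]]]' 1
python3 -c "
from h import *
go(532,0,310,10)"
```

```text
time: 3.72
tool_pos: [232.9, 470.4, 327.0]
tcp_rot: [2.078, 1.571, 0.676]
contact_force: [0.4, -0.1, -0.8]
grip_width: 91.5
t 3.72 tcp [232.9 470.4 327. ] jaw 9.7 F [ 0.4 -0.1 -0.8] w 91.5 q6 0.8 x-axis [ 0.  0. -1.]
 turn -0.005 then shift cm [ 1.7  21.29 51.52] nrows 14.0
```

```bash
python3 -m handwheel '[[[0,1.52,3.68,0],[0,1.52,3.68,0],[0,1.52,3.68,0],[0,1.52,3.68,0],[0,1.52,3.68,0],[0,1.52,3.68,0],[0,1.52,3.68,0],[0,1.52,3.68,0]]]' 
python3 -m handwheel '[[[0,1.52,3.68,0],[0,1.52,3.68,0],[0,1.52,3.68,0],[0,1.52,3.68,0],[0,1.52,3.68,0],[0,1.5,3.6,0],[0,0,0,0],[0,0,0,0]]]' 
python3 - <<'E'
from h import *
go(532,0,310,10); snap('wrist','w1'); snap('top','top1')
for l in('earmuffs','plug1'): print(bot.find_in('wrist',l)[:3])
a=cv2.imread('pics/top1.png'); cv2.imwrite('pics/top1d.png',cv2.resize(a[130:250,270:530],(800,369),interpolation=cv2.INTER_CUBIC))
E
```

```text
time: 4.38
tool_pos: [404.5, 200.0, 326.5]
tcp_rot: [1.857, 1.57, 0.462]
contact_force: [1.6, 1.3, 0.3]
grip_width: 91.2
time: 5.05
tool_pos: [532.3, -0.7, 325.3]
tcp_rot: [-2.018, 1.569, 2.866]
contact_force: [-0.5, 0.1, 0.1]
grip_width: 91.7
t 5.05 tcp [532.3  -0.7 325.3] jaw 9.8 F [-0.5  0.1  0.1] w 91.7 q6 -0.32 x-axis [-0.  0. -1.]
 turn -0.003 then shift cm [ 1.53 -0.02 -0.07] nrows 1.0
[{'bbox': [289.9, 102.4, 58.2, 159.5], 'conf': 0.98}]
[{'bbox': [234.4, 30.3, 279.9, 286.8], 'conf': 0.16}]
```

View pics/w1.png

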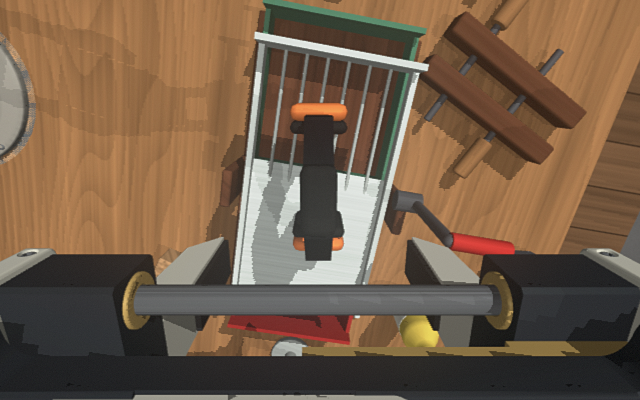

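View pics/top1.png

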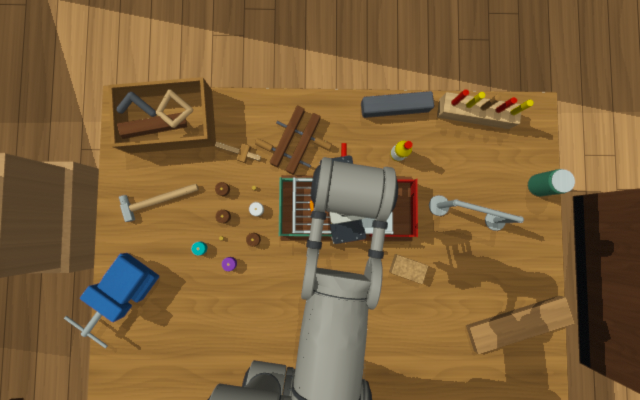

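```bash
python3 - <<'E'
from h import *
z=np.load('pics/w1.npz'); m={k:z[k] for k in('fx','fy','cx','cy','position','rotation')}
P=cloud(m,z['d']); X,Y,Z=np.moveaxis(P,-1,0)
v,u=np.mgrid[0:400,0:640]
s=(Z>200)&(Z<262)&(u>280)&(u<360)&(v<262)
for lo,hi in((250,262),(225,262),(180,262)):
    k=(Z>lo)&(Z<hi)&(u>280)&(u<360)&(v<262); print(k.sum(),cv2.minAreaRect(P[k][:,:2].astype(np.float32)),Z[k].max())
E
```

```text
2402 ((532.7274169921875, -0.7510833740234375), (28.33279037475586, 65.22540283203125), 10.163844108581543) 257.2932021572483
4434 ((532.6336669921875, 0.34246063232421875), (29.734037399291992, 127.13427734375), 9.06097412109375) 257.2932021572483
6307 ((532.7717895507812, -0.05859375), (53.543888092041016, 148.42979431152344), 9.734936714172363) 257.2932021572483
```

Crown pad at (532.7, −0.7), top ≈ 255, aligned. Descend to TCP z ≈ 239 and grip.

```bash
python3 -m handwheel '[[[2,0,0,0],[2,0,0,0],[2,0,0,0],[1.5,0,0,0],[1.1,0,0,0],[0,0,0,0]]]' 
python3 -m handwheel '[[[0,0,0,0],[0,0,0,0],[0,0,0,0],[0,0,0,0],[0,0,0,0],[0,0,0,0]]]' 0
python3 -m handwheel '[[[0,0,0,0],[0,0,0,0],[0,0,0,0],[0,0,0,0]]]' 0
```

```text
time: 5.75
tool_pos: [530.2, 2.5, 238.4]
tcp_rot: [-1.943, 1.567, 2.947]
contact_force: [0.6, 0.0, -0.0]
grip_width: 92.0
time: 6.25
tool_pos: [532.0, 0.9, 240.6]
tcp_rot: [1.389, 1.57, -0.007]
contact_force: [0.4, 0.2, -0.4]
grip_width: 56.3
time: 6.58
tool_pos: [531.9, 0.9, 240.2]
tcp_rot: [-2.552, 1.571, 2.335]
contact_force: [-0.8, -0.2, -0.0]
grip_width: 29.6
```

```bash
python3 -m handwheel '[[[0,0,0,0],[-1.5,0,0,0],[-2,0,0,0],[-2,0,0,0],[-2,0,0,-0.08],[-1,0,0,-0.115],[0,0,0,-0.115],[0,0,0,-0.115]]]' 
python3 -m handwheel '[[[0,0,0,-0.115],[0,0,0,-0.115],[0,0,0,-0.115],[0,0,0,-0.115],[0,0,0,-0.115],[0,0,0,-0.115],[0,0,0,-0.035],[0,0,0,0]]]' 
python3 -c "
from h import *
go(521.5,-463.5,325,75.8)"
```

```text
time: 7.25
tool_pos: [532.2, 0.9, 326.2]
tcp_rot: [0.875, 1.569, -0.09]
contact_force: [0.3, -0.9, 0.1]
grip_width: 0.3
time: 7.92
tool_pos: [531.9, 0.9, 325.2]
tcp_rot: [2.348, 1.571, 2.103]
contact_force: [0.0, 0.6, -0.2]
grip_width: 0.4
t 7.92 tcp [531.9   0.9 325.2] jaw 76.0 F [ 0.   0.6 -0.2] w 0.4 q6 -1.47 x-axis [-0.  0. -1.]
 turn 0.003 then shift cm [ 2.000e-02 -4.528e+01  1.039e+01] nrows 12.0
```

```bash
python3 - <<'E'
from h import *
snap('wrist','w2'); snap('side','side2')
a=cv2.imread('pics/side2.png'); cv2.imwrite('pics/side2d.png',cv2.resize(a[50:290,180:440],(650,600),interpolation=cv2.INTER_CUBIC))
E
```

```text
(no output)
```

View pics/w2.png

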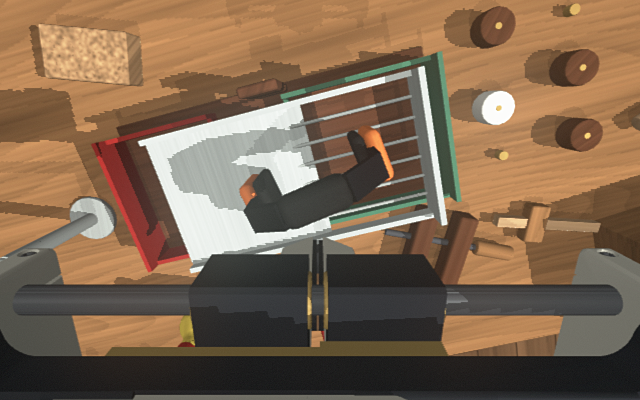

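View pics/side2d.png

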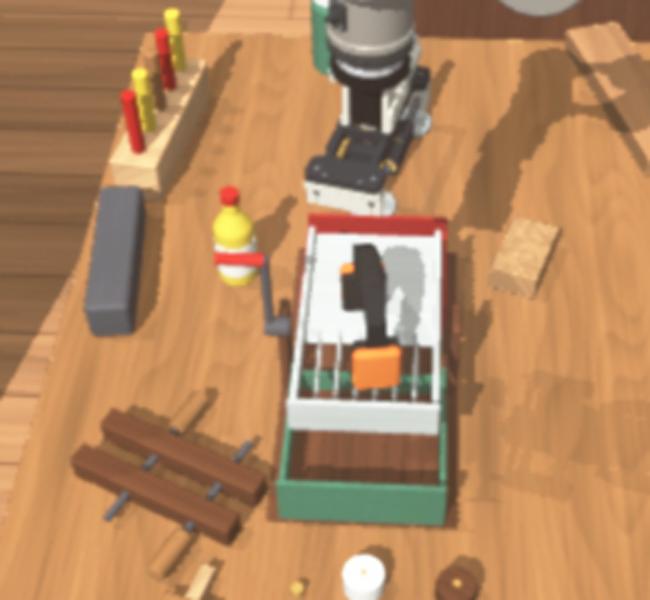

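```bash
cat >> h.py <<'E'
def load(f):
    z=np.load('pics/'+f+'.npz'); return z['p'],z['d'],{k:z[k] for k in('fx','fy','cx','cy','position','rotation')}
def crown(f,c=(533,0),rad=90,lo=(250,225,180),hi=265):
    p,d,m=load(f); P=cloud(m,d)
    for l in lo:
        k=(P[...,2]>l)&(P[...,2]<hi)&(np.hypot(P[...,0]-c[0],P[...,1]-c[1])<rad); q=P[k][:,:2].astype(np.float32)
        r=cv2.minAreaRect(q); b=cv2.boxPoints(r); print(l,k.sum(),np.round(r[0],1),np.round(r[1],1),round(r[2],1),P[k][:,2].max().round(1))
E
python3 - <<'E'
from h import *
crown('w2'); crown('side2')
E
```

```text
250 2402 [ 5.324e+02 -5.000e-01] [28.3 66. ] 10.0 257.5
225 4617 [532.6  -0.7] [ 30.6 122.3] 9.8 257.5
180 6380 [531.5  -0.7] [ 53.  149.8] 9.0 257.5
250 151 [533.4   1.5] [27.4 68.2] 9.7 257.6
225 313 [533.7  -0.8] [ 29.8 122.3] 10.0 257.6
180 581 [5.331e+02 5.000e-01] [ 53.4 149.1] 9.6 257.6
```

```bash
python3 -m handwheel '[[[0,0,0,0.12],[0,0,0,0.12],[0,0,0,0.12],[0,0,0,0.12],[0,0,0,0.12],[0,0,0,0.12],[0,0,0,0.12],[0,0,0,0.12]]]' 1
python3 -m handwheel '[[[0,0,0,0.12],[1,0,0,0.072],[1,0,0,0],[1.5,0,0,0],[1.5,0,0,0],[1.4,0,0,0],[1,0,0,0],[1.2,0,0,0]]]' 1
python3 -c "
from h import *
go(532.6,-0.5,238,10)"
```

```text
time: 8.68
tool_pos: [531.9, 1.0, 325.2]
tcp_rot: [2.418, 1.571, 1.204]
contact_force: [-0.6, -0.1, 0.2]
grip_width: 49.4
time: 9.35
tool_pos: [532.0, 0.9, 238.8]
tcp_rot: [1.458, 1.57, 0.059]
contact_force: [-0.0, -0.3, 0.3]
grip_width: 91.7
t 9.35 tcp [532.    0.9 238.8] jaw 9.8 F [-0.  -0.3  0.3] w 91.7 q6 -0.31 x-axis [ 0.  0. -1.]
 turn -0.003 then shift cm [0.08 0.04 0.15] nrows 1.0
```

```bash
python3 -m handwheel '[[[0.1,0,0.1,0],[0,0,0,0],[0,0,0,0],[0,0,0,0],[0,0,0,0],[0,0,0,0],[0,0,0,0],[0,0,0,0]]]' 0
python3 -m handwheel '[[[0,0,0,0],[0,0,0,0],[0,0,0,0],[0,0,0,0],[0,0,0,0],[0,0,0,0],[0,0,0,0],[0,0,0,0]]]' 0

```

```text
time: 10.02
tool_pos: [532.1, 0.0, 238.4]
tcp_rot: [1.559, 1.57, 0.161]
contact_force: [1.0, 0.5, 0.1]
grip_width: 43.0
time: 10.68
tool_pos: [532.0, -0.0, 238.2]
tcp_rot: [2.66, 1.571, 1.262]
contact_force: [0.4, -0.4, 0.2]
grip_width: 0.3
```

```bash
python3 - <<'E'
from h import *
snap('wrist','w3'); snap('side','side3')
a=cv2.imread('pics/side3.png'); cv2.imwrite('pics/side3d.png',cv2.resize(a[50:290,180:440],(650,600),interpolation=cv2.INTER_CUBIC))
E
```

```text
(no output)
```

View pics/w3.png

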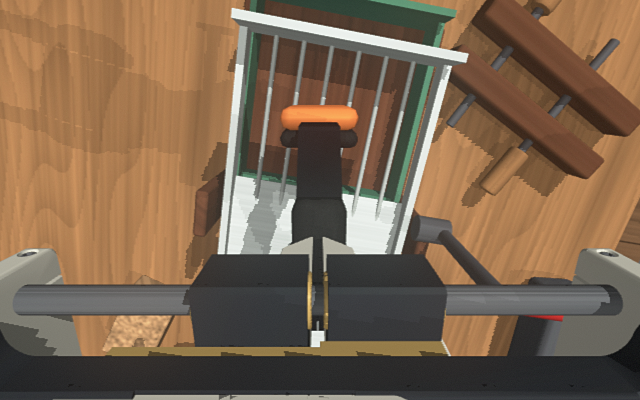

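View pics/side3d.png

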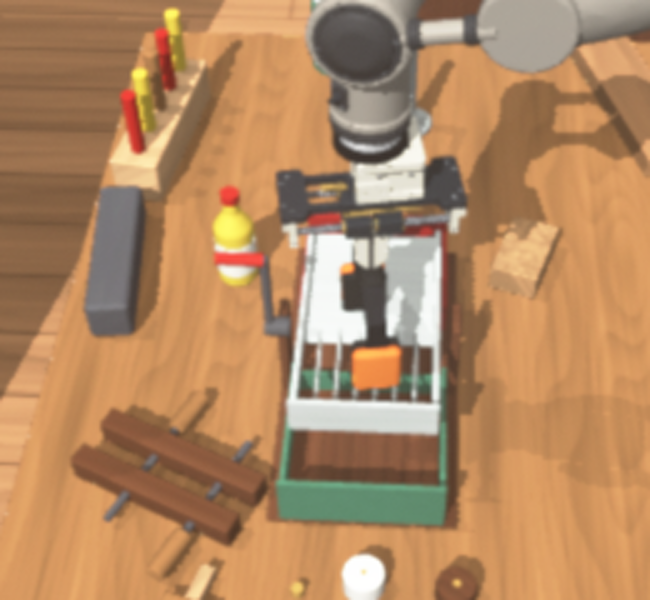

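```bash
python3 - <<'E'
from h import *
p,d,m=load('w3'); o=bot.get_obs()
Rm=R.from_euler('xyz',m['rotation']).as_matrix()
for dz in(0,10,20,40):
    c=Rm.T@(o['tool_pos']+[0,0,dz]-m['position']); print(dz,c[2],c[0]/c[2]*m['fx']+m['cx'],c[1]/c[2]*m['fy']+m['cy'])
P=cloud(m,d)
for v in range(215,262,6): print(v,[tuple(P[v,u].round(0)) for u in (300,312,317,325,335)])
crown('w3',rad=60)
E
```

```text
0 194.13327814911426 317.73374924236435 241.01868239917098
10 184.57275157631653 317.76192875922226 248.4775846249543
20 175.0122250035188 317.79318704408877 256.7514131558237
40 155.89117185792338 317.86720570183064 276.34358479470245
215 [(np.float64(519.0), np.float64(20.0), np.float64(254.0)), (np.float64(525.0), np.float64(21.0), np.float64(255.0)), (np.float64(528.0), np.float64(21.0), np.float64(254.0)), (np.float64(532.0), np.float64(22.0), np.float64(254.0)), (np.float64(537.0), np.float64(23.0), np.float64(254.0))]
221 [(np.float64(520.0), np.float64(16.0), np.float64(253.0)), (np.float64(526.0), np.float64(18.0), np.float64(254.0)), (np.float64(528.0), np.float64(19.0), np.float64(256.0)), (np.float64(532.0), np.float64(19.0), np.float64(256.0)), (np.float64(538.0), np.float64(20.0), np.float64(255.0))]
227 [(np.float64(520.0), np.float64(13.0), np.float64(254.0)), (np.float64(526.0), np.float64(14.0), np.float64(254.0)), (np.float64(529.0), np.float64(15.0), np.float64(255.0)), (np.float64(533.0), np.float64(16.0), np.float64(255.0)), (np.float64(538.0), np.float64(16.0),
[... 929 characters left out ...]
np.float64(10.0), np.float64(276.0)), (np.float64(527.0), np.float64(11.0), np.float64(275.0)), (np.float64(530.0), np.float64(10.0), np.float64(272.0)), (np.float64(533.0), np.float64(12.0), np.float64(275.0)), (np.float64(538.0), np.float64(12.0), np.float64(275.0))]
257 [(np.float64(521.0), np.float64(36.0), np.float64(332.0)), (np.float64(528.0), np.float64(10.0), np.float64(279.0)), (np.float64(530.0), np.float64(10.0), np.float64(278.0)), (np.float64(533.0), np.float64(12.0), np.float64(282.0)), (np.float64(530.0), np.float64(37.0), np.float64(331.0))]
250 2152 [529.6  17.8] [27.7 28.3] 8.7 265.0
225 5153 [527.   30.7] [29.8 56.9] 10.5 265.0
180 5629 [527.2  31. ] [53.6 57. ] 9.7 265.0
```

```bash
python3 - <<'E'
from h import *
for f in('w2','w3'):
    p,d,m=load(f); P=cloud(m,d)
    print(f,m['position'],m['rotation'])
    for v in range(222,262,4): print(v,[tuple(int(x) for x in P[v,u].round(0)) for u in (310,314,318,322,326)])
cv2.imwrite('pics/w2z.png',cv2.resize(cv2.imread('pics/w2.png')[200:300,240:400],(800,500)))
E
```

```text
w2 [454.67243644  20.85760083 503.6990904 ] [2.84454193e+00 9.59836380e-04 1.32536966e+00]
222 [(546, -8, 253), (594, -18, 125), (595, -14, 125), (596, -9, 124), (598, -4, 123)]
226 [(598, -24, 125), (599, -20, 125), (600, -15, 124), (601, -10, 124), (603, -6, 123)]
230 [(602, -26, 125), (603, -21, 126), (605, -16, 125), (607, -12, 124), (608, -7, 124)]
234 [(608, -27, 125), (609, -22, 125), (610, -18, 124), (611, -13, 126), (610, -8, 130)]
238 [(520, 1, 347), (611, -23, 131), (612, -18, 133), (611, -13, 137), (522, 8, 347)]
242 [(520, 1, 352), (522, 2, 349), (522, 4, 349), (523, 6, 349), (522, 8, 352)]
246 [(520, 1, 357), (522, 2, 354), (523, 4, 353), (523, 6, 354), (522, 8, 357)]
250 [(520, 1, 360), (522, 2, 358), (522, 4, 359), (523, 6, 359), (522, 8, 362)]
254 [(520, 1, 365), (522, 2, 363), (522, 4, 363), (523, 6, 363), (522, 8, 366)]
258 [(520, 1, 370), (522, 2, 367), (522, 4, 367), (523, 6, 366), (522, 8, 370)]
w3 [518.02322177  78.69325435 416.7283526 ] [ 2.84402575e+00 -2.64825908e-04  1.72165949e-01]
222 [(525, 17, 255), (527, 18, 256), (529, 18, 255), (531, 18, 254), (533, 19, 255)]
226 [(525, 15, 255), (527, 15, 255), (529, 16, 254), (531, 16, 255), (533, 17, 255)]
230 [(526, 13, 255), (528, 13, 255), (530, 13, 255), (532, 14, 256), (534, 15, 256)]
234 [(526, 10, 254), (528, 10, 253), (530, 12, 257), (532, 12, 256), (534, 12, 255)]
238 [(526, 11, 261), (528, 9, 255), (531, 9, 255), (533, 10, 255), (534, 12, 260)]
242 [(526, 11, 265), (528, 9, 262), (530, 10, 262), (532, 10, 262), (518, 79, 417)]
246 [(526, 11, 270), (528, 10, 267), (530, 11, 268), (532, 10, 267), (534, 12, 270)]
250 [(526, 11, 274), (529, 9, 271), (530, 10, 271), (532, 10, 271), (534, 12, 274)]
254 [(526, 11, 279), (529, 10, 275), (530, 10, 276), (532, 11, 276), (534, 12, 279)]
258 [(527, 11, 283), (529, 10, 280), (530, 10, 280), (532, 10, 280), (534, 12, 282)]
```

View pics/w2z.png

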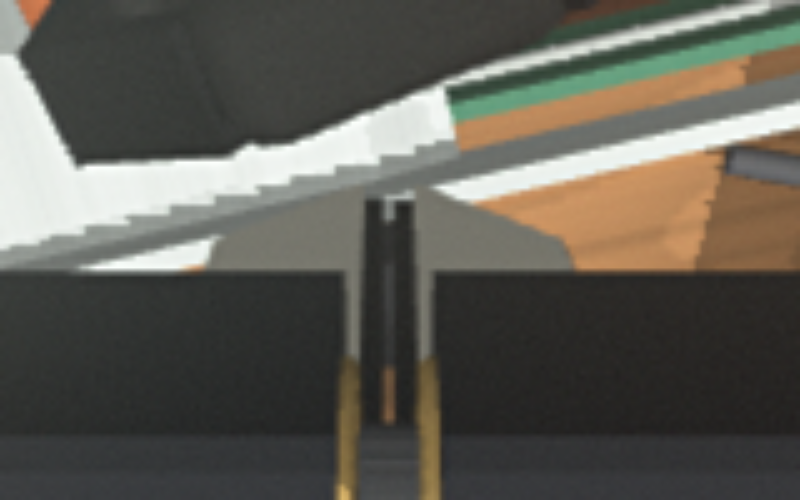

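```bash
python3 -m handwheel '[[[-2,0,0,0],[0,0,0,0],[0,0,0,0],[0,0,0,0],[0,0,0,0],[0,0,0,0],[0,0,0,0],[0,0,0,0]]]' 1
python3 -m handwheel '[[[0,0,0,0],[0,0,0,0],[0,0,0,0],[1.3,0,0,0],[1.3,0,0,0],[1.2,0,0,0],[0,0,0,0]]]' 1
python3 -m handwheel '[[[0,0,0,0],[0,0,0,0],[0,0,0,0],[0,0,0,0],[0,0,0,0],[0,0,0,0],[0,0,0,0],[0,0,0,0]]]' 0
python3 -m handwheel '[[[0,0,0,0],[0,0,0,0],[0,0,0,0],[0,0,0,0],[0,0,0,0],[0,0,0,0]]]' 0

```

```text
time: 11.45
tool_pos: [531.9, 0.0, 257.9]
tcp_rot: [-2.011, 1.57, 2.875]
contact_force: [0.0, 0.3, -1.1]
grip_width: 49.1
time: 12.03
tool_pos: [530.8, 0.2, 218.0]
tcp_rot: [-1.906, 1.567, 2.98]
contact_force: [-0.3, -0.8, -0.7]
grip_width: 90.9
time: 12.7
tool_pos: [532.1, -0.0, 220.3]
tcp_rot: [1.642, 1.571, 0.244]
contact_force: [-0.1, 0.2, 0.2]
grip_width: 42.9
time: 13.2
tool_pos: [532.1, -0.0, 220.2]
tcp_rot: [2.172, 1.571, 0.775]
contact_force: [0.4, 0.5, -0.2]
grip_width: 29.6
```

Now gripped at 29.6. Check the hold by lifting and looking.

```bash
python3 -m handwheel '[[[0,0,0,0],[-1,0,0,0],[-1.5,0,0,0],[-2,0,0,0],[-2,0,0,0],[-2,0,0,0],[-1,0,0,0],[0,0,0,0]]]'
python3 - <<'E'
from h import *
go(521.5,-463.5,315,75.8); snap('wrist','w4')
E
```

```text
time: 13.87
tool_pos: [532.9, -0.1, 318.3]
tcp_rot: [1.261, 1.566, -0.137]
contact_force: [1.5, -0.9, -2.1]
grip_width: 29.9
t 13.87 tcp [ 5.329e+02 -1.000e-01  3.183e+02] jaw 9.9 F [ 1.5 -0.9 -2.1] w 29.9 q6 -0.32 x-axis [ 0.  0. -1.]
 turn -1.15 then shift cm [  0.13 -45.2   10.26] nrows 12.0
```

View pics/w4.png

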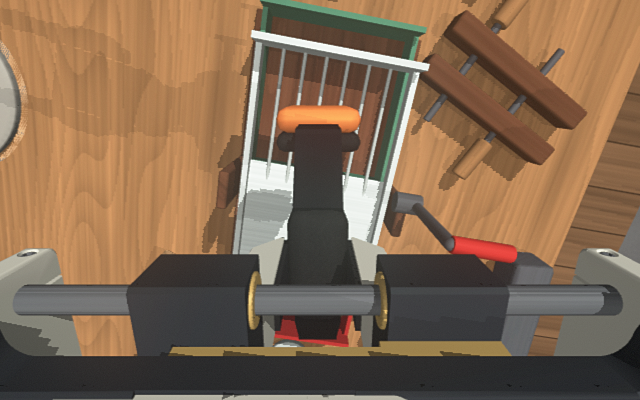

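```bash
python3 -m handwheel '[[[0,0,0,-0.1],[0,0,0,-0.12],[0,0,0,-0.12],[0,0,0,-0.12],[0,0,0,-0.12],[0,0,0,-0.12],[0,0,0,-0.12],[0,0,0,-0.12]]]'
python3 -m handwheel '[[[0,0,0,-0.12],[0,0,0,-0.09],[0,-2,0.4,0],[0,-3.5,0.8,0],[0,-3.5,0.8,0],[0,-3.5,0.8,0],[0,-3.5,0.8,0],[0,-3.5,0.8,0]]]'
python3 -m handwheel '[[[0,-3.5,0.8,0],[0,-3.5,0.8,0],[0,-3.5,0.8,0],[0,-3.5,0.8,0],[0,-3,0.8,0],[0,-2,0.4,0],[0,0,0,0],[0,0,0,0]]]'
python3 - <<'E'
from h import *
go(521.5,-463.5,315,75.8)
E
```

```text
time: 14.58
tool_pos: [531.4, 0.1, 313.8]
tcp_rot: [-2.855, 1.568, 2.976]
contact_force: [0.5, -1.0, -2.2]
grip_width: 29.6
time: 15.25
tool_pos: [526.0, -201.2, 313.9]
tcp_rot: [2.853, 1.568, 2.605]
contact_force: [1.1, -0.0, -1.3]
grip_width: 29.7
time: 15.92
tool_pos: [522.2, -395.5, 312.9]
tcp_rot: [2.536, 1.567, 2.287]
contact_force: [0.1, -0.1, -2.5]
grip_width: 29.8
t 15.92 tcp [ 522.2 -395.5  312.9] jaw 75.7 F [ 0.1 -0.1 -2.5] w 29.8 q6 -2.09 x-axis [-0.  0. -1.]
 turn -0.002 then shift cm [-0.23 -6.61  1.6 ] nrows 2.0
```

```bash
python3 -m handwheel '[[[0,-2.2,0.5,0],[0,-2.4,0.6,0],[0,-2,0.5,0],[0,0,0,0],[0,0,0,0],[0,0,0,0]]]'
python3 - <<'E'
from h import *
go(521.5,-463.5,315,75.8); snap('wrist','w5'); snap('side','side5'); snap('top','top5')
for f in('w5','side5','top5'):
    p,d,m=load(f); P=cloud(m,d); X,Y,Z=np.moveaxis(P,-1,0)
    for lo,hi in((145,180),):
        k=(Z>lo)&(Z<hi)&(abs(Y+463)<130)&(abs(X-521)<60); q=P[k]
        if k.sum()>20:
            kk=np.polyfit(q[:,1],q[:,0],1); print(f,k.sum(),kk,'x at y=-463:',np.polyval(kk,-463),q[:,1].min(),q[:,1].max())
a=cv2.imread('pics/side5.png'); cv2.imwrite('pics/side5d.png',cv2.resize(a[0:200,240:440],(600,600),interpolation=cv2.INTER_CUBIC))
E
```

```text
time: 16.42
tool_pos: [522.7, -461.1, 314.9]
tcp_rot: [2.065, 1.569, 1.818]
contact_force: [-0.2, -0.4, -2.4]
grip_width: 29.5
t 16.42 tcp [ 522.7 -461.1  314.9] jaw 75.9 F [-0.2 -0.4 -2.4] w 29.5 q6 -2.16 x-axis [-0.  0. -1.]
 turn 0.001 then shift cm [-0.01 -0.26 -0.06] nrows 1.0
w5 2656 [2.55123339e-01 6.38051850e+02] x at y=-463: 519.9297443551524 -572.3684723848901 -358.9932800060954
side5 211 [2.59073464e-01 6.40418315e+02] x at y=-463: 520.4673012554666 -574.499859873819 -357.0505782322026
top5 325 [2.53278252e-01 6.37187617e+02] x at y=-463: 519.9197861219384 -569.9210981047593 -359.46719681291506
```

View pics/w5.png

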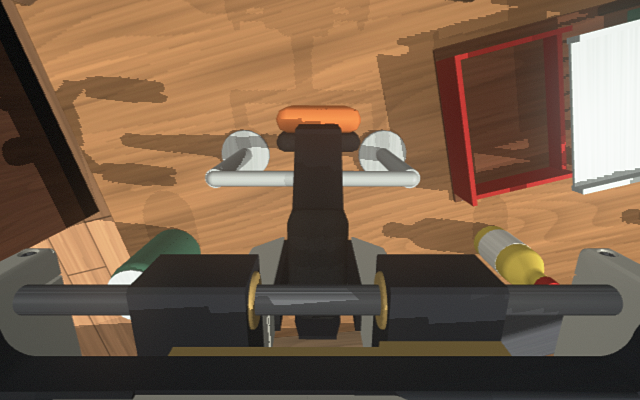

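View pics/side5d.png

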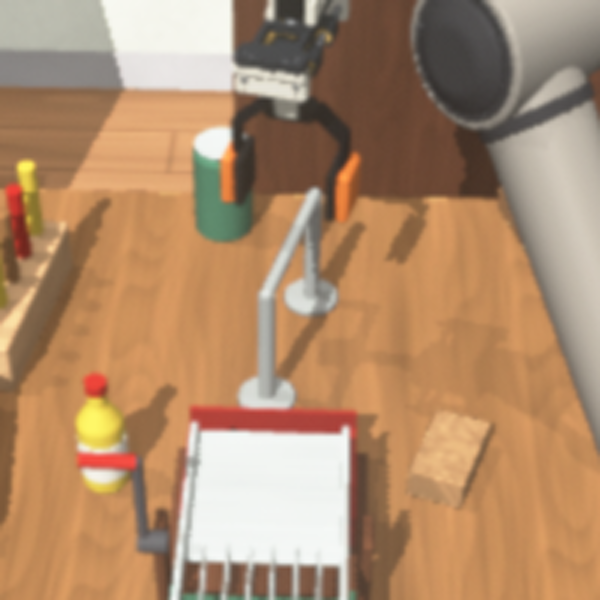

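```bash
python3 - <<'E'
from h import *
go(520,-465,165,75.7)
E
python3 -m handwheel '[[[0,-0.4,0.2,0],[2,0,0,0],[2.5,0,0,0],[2.5,0,0,0],[2.5,0,0,0],[2.5,0,0,0],[2,0,0,0],[0,0,0,0]]]'
python3 - <<'E'
from h import *
go(520,-465,156,75.7)
E
```

```text
t 16.57 tcp [ 522.8 -461.3  315.8] jaw 75.9 F [ 0.6 -0.2 -2.5] w 29.6 q6 -2.16 x-axis [ 0.  0. -1.]
 turn 0.003 then shift cm [15.08 -0.43 -0.18] nrows 4.0
time: 17.23
tool_pos: [521.7, -465.1, 170.0]
tcp_rot: [2.539, 1.562, 2.292]
contact_force: [0.0, -0.2, -3.5]
grip_width: 29.9
t 17.23 tcp [ 521.7 -465.1  170. ] jaw 75.8 F [ 0.  -0.2 -3.5] w 29.9 q6 -2.16 x-axis [-0.01  0.01 -1.  ]
 turn 0.002 then shift cm [ 1.4  -0.04 -0.16] nrows 1.0
```

```bash
python3 -m handwheel '[[[0,0,-0.2,0],[0.5,0,0,0],[0.5,0,0,0],[0.4,0,0,0],[0,0,0,0],[0,0,0,0]]]'
python3 -m handwheel '[[[0.1,0,0,0],[0.1,0,0,0],[0,0,0,0],[0,0,0,0]]]'
python3 - <<'E'
from h import *
go(520,-465,156,75.7); snap('wrist','w6'); snap('side','side6')
a=cv2.imread('pics/side6.png'); cv2.imwrite('pics/side6d.png',cv2.resize(a[0:200,240:440],(600,600),interpolation=cv2.INTER_CUBIC))
E
```

```text
time: 17.73
tool_pos: [521.3, -466.6, 161.3]
tcp_rot: [0.415, 1.571, 0.167]
contact_force: [-0.6, -0.5, -2.9]
grip_width: 29.8
time: 18.07
tool_pos: [521.3, -466.6, 159.2]
tcp_rot: [1.04, 1.571, 0.792]
contact_force: [-0.3, -0.0, -2.4]
grip_width: 29.8
t 18.07 tcp [ 521.3 -466.6  159.2] jaw 75.8 F [-0.3 -0.  -2.4] w 29.8 q6 -2.16 x-axis [ 0.  0. -1.]
 turn 0.002 then shift cm [ 0.32  0.13 -0.17] nrows 1.0
```

View pics/side6d.png

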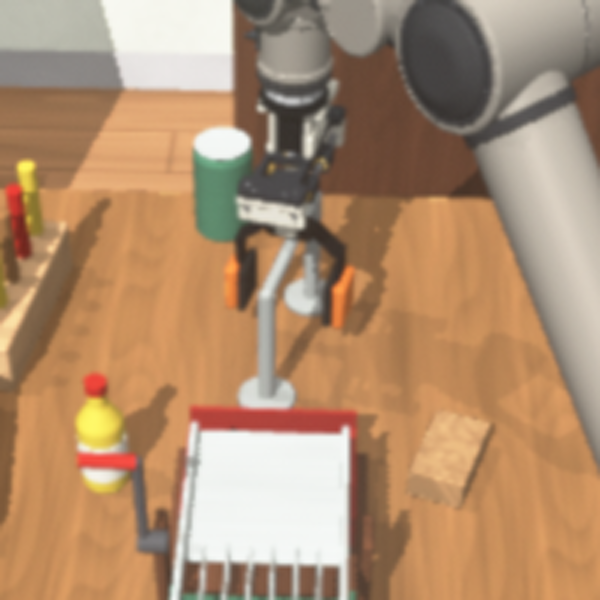

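View pics/w6.png

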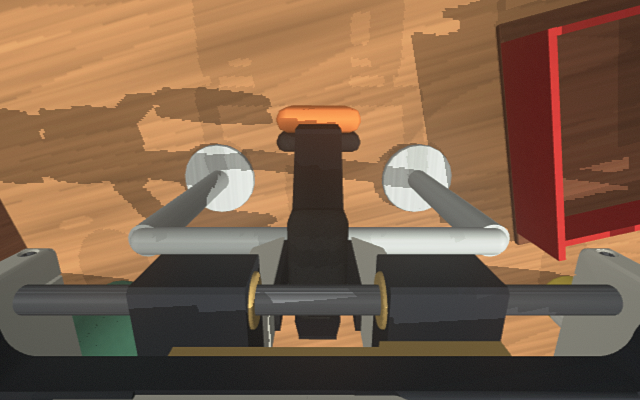

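```bash
python3 -m handwheel '[[[0,0,-0.15,0],[0.2,0,0,0],[0.1,0,0,0],[0,0,0,0],[0,0,0,0]]]'
python3 -m handwheel '[[[0.1,0,0,0],[0.05,0,0,0],[0,0,0,0],[0,0,0,0]]]'
```

```text
time: 18.58
tool_pos: [519.8, -466.2, 156.0]
tcp_rot: [2.127, 1.57, 1.88]
contact_force: [-0.0, 0.9, -2.7]
grip_width: 29.6
time: 18.92
tool_pos: [519.9, -466.4, 155.1]
tcp_rot: [-0.487, 1.57, -0.735]
contact_force: [-0.4, 1.4, 0.7]
grip_width: 30.2
```

```bash
python3 -m handwheel '[[[0,0,0,0],[0,0,0,0],[0,0,0,0],[0,0,0,0],[0,0,0,0],[0,0,0,0]]]' 0.75
python3 -m handwheel '[[[0,0,0,0],[-1,0,0,0],[-2,0,0,0],[-3,0,0,0],[-4,0,0,0],[-4,0,0,0],[-4,0,0,0],[0,0,0,0]]]'
python3 - <<'E'
from h import *
snap('wrist','w7'); snap('side','side7'); snap('top','top7')
a=cv2.imread('pics/side7.png'); cv2.imwrite('pics/side7d.png',cv2.resize(a[0:200,240:440],(600,600),interpolation=cv2.INTER_CUBIC))
crown('w7',c=(520,-465),lo=(183,),hi=200)
E
```

```text
time: 19.42
tool_pos: [519.9, -466.2, 154.6]
tcp_rot: [1.362, 1.571, 1.114]
contact_force: [-0.4, 0.1, -0.1]
grip_width: 64.6
time: 20.08
tool_pos: [521.0, -467.6, 346.2]
tcp_rot: [-0.591, 1.553, -0.839]
contact_force: [0.7, -0.3, 2.2]
grip_width: 69.2
183 1677 [ 520.7 -465.9] [29.4 70.4] 75.2 192.1
```

View pics/side7d.png

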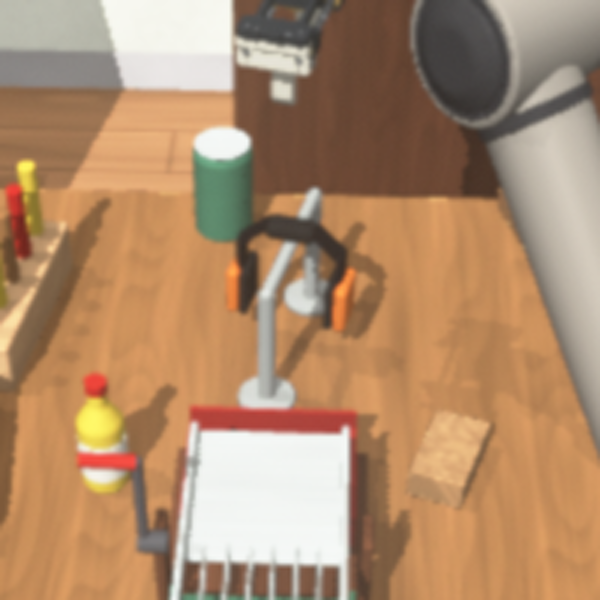

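View pics/w7.png

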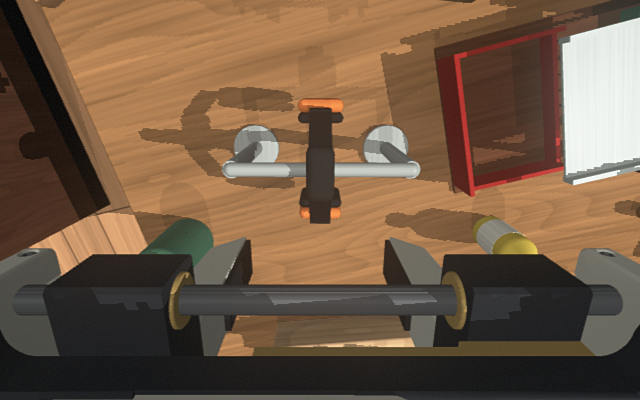

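```bash
python3 -m handwheel '[[[0,0,0,-0.124],[0,0,0,-0.124]]]' 0.75
python3 - <<'E'
from h import *
go(532,100,300,90)
p,d,m=load('top7'); P=cloud(m,d); X,Y,Z=np.moveaxis(P,-1,0); C=p.astype(int)
# deck floor bright pixels
for f in('top7','side7','w7'):
    p,d,m=load(f); P=cloud(m,d); X,Y,Z=np.moveaxis(P,-1,0); C=p.astype(int)
    fl=(Z>118)&(Z<150)&(X>430)&(X<630)&(Y>-230)&(Y<150)&(C.min(-1)>110)
    q=P[fl]; 
    print(f,fl.sum(),'x',np.percentile(q[:,0],[0.5,99.5]).round(),'y',np.percentile(q[:,1],[0.5,99.5]).round(), cv2.minAreaRect(q[:,:2].astype(np.float32)))
    g=(X>600)&(X<740)&(Y>-80)&(Y<60)&(Z>215)&(C[...,0]>120)&(C[...,1]<70); 
    if g.sum()>10: q=P[g]; print('grip',g.sum(),q.min(0).round(),q.max(0).round())
E
```

```text
time: 20.4
tool_pos: [519.4, -465.8, 332.4]
tcp_rot: [2.28, 1.566, 2.285]
contact_force: [0.3, 0.0, -0.6]
grip_width: 69.0
t 20.4 tcp [ 519.4 -465.8  332.4] jaw 90.3 F [ 0.3  0.  -0.6] w 69.0 q6 -2.42 x-axis [-0.  0. -1.]
 turn 0.006 then shift cm [ 3.43 56.57  1.27] nrows 14.0
top7 3438 x [451. 615.] y [-180.  119.] ((533.702392578125, -30.927261352539062), (299.74951171875, 166.2413787841797), 89.77306365966797)
grip 112 [652. -29. 234.] [705. -14. 247.]
side7 3126 x [453. 618.] y [-181.  127.] ((535.1509399414062, -27.664047241210938), (311.7249450683594, 166.3681182861328), 89.87581634521484)
w7 11266 x [452. 616.] y [-181.  -97.] ((534.7493896484375, -137.34706115722656), (87.9059066772461, 166.75364685058594), 89.92971801757812)
```

```bash
python3 -m handwheel '[[[0,2,0.2,0],[0,4,0.35,0],[0,4,0.35,0],[0,4,0.35,0],[0,4,0.35,0],[0,4,0.35,0],[0,4,0.35,0],[0,4,0.35,0]]]' 0.75
python3 -m handwheel '[[[0,4,0.35,0],[0,4,0.35,0],[0,4,0.35,0],[0,4,0.35,0],[0,4,0.35,0],[0,4,0.35,0],[0,4,0.35,0],[0,4,0.35,0]]]' 0.75
python3 -m handwheel '[[[0,4,0.35,0],[0,4,0.35,0],[0,2,0.35,0],[0,0,0,0],[0,0,0,0],[0,0,0,0]]]' 0.75
python3 - <<'E'
from h import *
go(593,367,200,90)
snap('wrist','w8'); snap('top','top8')
for l in('plug1','knob1'):
    for x in bot.find_in('wrist',l): print(l,x)
E
```

```text
time: 21.07
tool_pos: [545.2, -163.9, 332.8]
tcp_rot: [2.673, 1.567, 2.673]
contact_force: [0.7, 0.1, 0.2]
grip_width: 68.6
time: 21.73
tool_pos: [573.1, 155.7, 332.9]
tcp_rot: [-3.019, 1.567, -3.019]
contact_force: [1.8, -0.3, 0.4]
grip_width: 68.9
time: 22.23
tool_pos: [584.3, 252.8, 333.4]
tcp_rot: [-2.667, 1.568, -2.667]
contact_force: [0.6, 0.1, -0.3]
grip_width: 68.7
t 22.23 tcp [584.3 252.8 333.4] jaw 90.0 F [ 0.6  0.1 -0.3] w 68.7 q6 -1.28 x-axis [-0. -0. -1.]
 turn -0.0 then shift cm [13.33 11.44  0.9 ] nrows 5.0
plug1 {'bbox': [320.1, 160.9, 8.9, 9.7], 'conf': 0.66}
plug1 {'bbox': [398.1, 33.9, 14.2, 16.2], 'conf': 0.52}
knob1 {'bbox': [380.6, 79.8, 35.7, 32.3], 'conf': 0.97}
knob1 {'bbox': [307.1, 16.3, 33.9, 39.4], 'conf': 0.93}
knob1 {'bbox': [380.2, 142.1, 32.8, 36.6], 'conf': 0.84}
knob1 {'bbox': [440.4, 0.2, 43.6, 32.8], 'conf': 0.71}
```

View pics/w8.png

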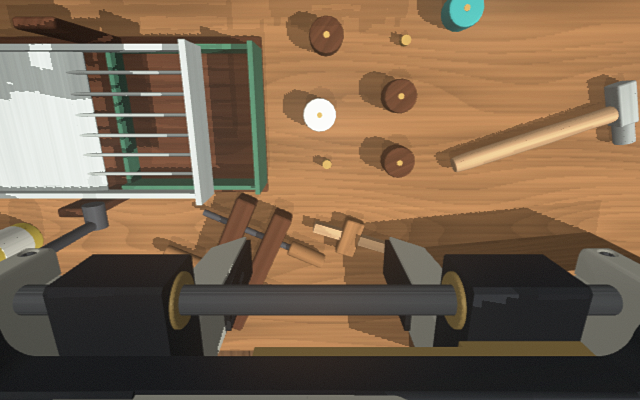

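View pics/top8.png

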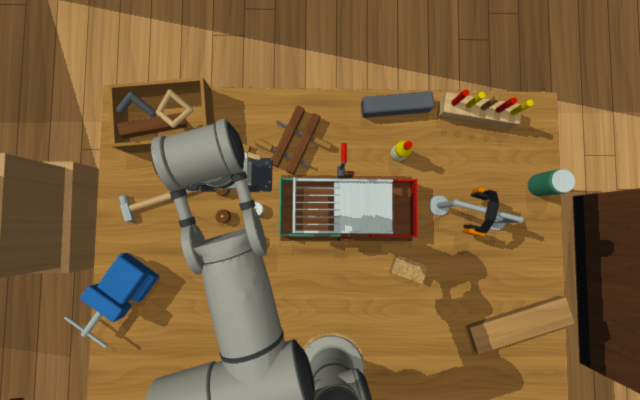

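```bash
cat >> h.py <<'E'
def pieces(f):
    p,d,m=load(f); P=cloud(m,d); C=p.astype(int); hsv=cv2.cvtColor(p,cv2.COLOR_RGB2HSV)
    k=((P[...,2]>26)&(P[...,2]<42)).astype(np.uint8); n,lab,st,ce=cv2.connectedComponentsWithStats(k)
    for i in range(1,n):
        if 150<st[i,4]<9000:
            q=P[lab==i]; r=cv2.minEnclosingCircle(q[:,:2].astype(np.float32))
            if 17<r[1]<29: print('knob?',np.round(r[0],0),'r',round(r[1],1),'rgb',C[lab==i].mean(0).round(),ce[i].round())
    k=((P[...,2]>8)&(P[...,2]<20)&(C[...,0]-C[...,2]>60)).astype(np.uint8); n,lab,st,ce=cv2.connectedComponentsWithStats(k)
    for i in range(1,n):
        q=P[lab==i]; r=cv2.minEnclosingCircle(q[:,:2].astype(np.float32))
        if 4<r[1]<10 and st[i,4]>20: print('plug?',np.round(r[0],0),'r',round(r[1],1),'rgb',C[lab==i].mean(0).round(),ce[i].round())
E
python3 -c "
from h import *
pieces('w8')"
```

```text
knob? [396. 442.] r 22.5 rgb [ 94. 187. 177.] [464.  12.]
knob? [425. 264.] r 23.0 rgb [118.  80.  55.] [326.  34.]
knob? [502. 367.] r 22.8 rgb [121.  82.  57.] [400.  96.]
knob? [527. 255.] r 22.8 rgb [248. 247. 241.] [319. 114.]
knob? [594. 371.] r 22.9 rgb [121.  82.  56.] [398. 162.]
knob? [ 713. -217.] r 24.0 rgb [159. 157. 147.] [ 19. 236.]
knob? [864. 124.] r 17.5 rgb [113.  76.  55.] [240. 322.]
plug? [429. 373.] r 7.1 rgb [215. 175. 101.] [406.  39.]
plug? [453.  22.] r 7.5 rgb [118.  78.  56.] [152.  58.]
plug? [475.  93.] r 8.0 rgb [125.  84.  61.] [206.  76.]
plug? [520.  28.] r 5.8 rgb [121.  82.  59.] [163. 109.]
plug? [598. -64.] r 9.3 rgb [130.  88.  66.] [109. 162.]
plug? [598. -15.] r 7.9 rgb [122.  81.  61.] [142. 163.]
plug? [600. 267.] r 7.0 rgb [219. 179. 105.] [327. 164.]
```

```bash
python3 -m handwheel '[[[1,3.9,0.3,0],[1,3.9,0.3,0],[1,3.9,0.35,0],[4,0,0,0],[4,0,0,0],[4,0,0,0],[4,0,0,0],[4,0,0,0]]]' 0.75
python3 -m handwheel '[[[1,0,0,0],[0,0,0,0],[0,0,0,0],[0,0,0,0]]]' 0.75
python3 - <<'E'
from h import *
go(594,370,-8,90)
snap('wrist','w9')
E
```

```text
time: 23.1
tool_pos: [594.3, 369.8, 103.4]
tcp_rot: [0.348, 1.57, 0.347]
contact_force: [-0.4, 0.8, -1.0]
grip_width: 68.8
time: 23.43
tool_pos: [596.1, 371.3, 98.4]
tcp_rot: [0.459, 1.565, 0.459]
contact_force: [-0.3, -0.3, 0.4]
grip_width: 69.4
t 23.43 tcp [596.1 371.3  98.4] jaw 90.0 F [-0.3 -0.3  0.4] w 69.4 q6 -1.12 x-axis [ 0.01  0.   -1.  ]
 turn -0.0 then shift cm [10.64 -0.16 -0.27] nrows 3.0
```

View pics/w9.png

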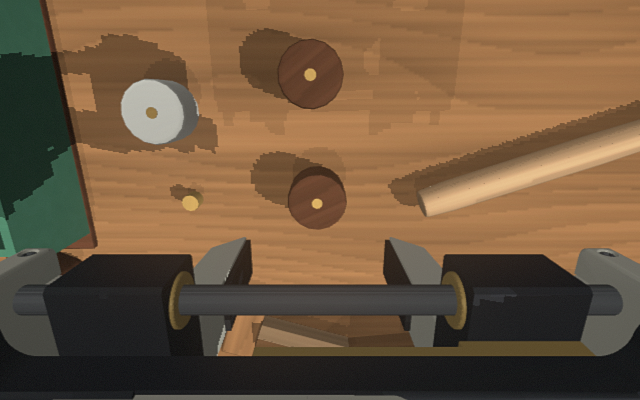

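```bash
python3 -m handwheel '[[[2.5,0,-0.1,0],[2.5,0,-0.1,0],[2,0,0,0],[1.5,0,0,0],[1,0,0,0],[0.8,0,0,0],[0,0,0,0],[0,0,0,0]]]' 0.75
python3 - <<'E'
from h import *
go(594,370,-8,90)
E
python3 -m handwheel '[[[0,0,0,0],[0,0,0,0],[0,0,0,0],[0,0,0,0],[0,0,0,0],[0,0,0,0],[0,0,0,0]]]' 0
```

```text
time: 24.15
tool_pos: [592.9, 371.1, -7.1]
tcp_rot: [0.488, 1.569, 0.488]
contact_force: [0.8, -0.1, 0.1]
grip_width: 68.6
t 24.15 tcp [592.9 371.1  -7.1] jaw 90.0 F [ 0.8 -0.1  0.1] w 68.6 q6 -1.12 x-axis [ 0.  0. -1.]
 turn 0.0 then shift cm [ 0.09 -0.11  0.11] nrows 1.0
time: 24.73
tool_pos: [592.5, 370.9, -7.6]
tcp_rot: [0.501, 1.57, 0.501]
contact_force: [-1.3, -0.9, 3.5]
grip_width: 45.1
```

```bash
python3 -m handwheel '[[[0,0,0,0],[0,0,0,0],[-1.5,0,0,0],[-3,0,0,0],[-4,0,0,0],[-4,0,0,0],[-4,0,0,0],[-4,0,0,0]]]' 0
python3 -m handwheel '[[[0,-2,-0.3,0],[0,-4,-0.5,0],[0,-4,-0.5,0],[0,-4,-0.5,0],[0,-4,-0.5,0],[0,-4,-0.5,0],[0,-4,-0.5,0],[0,-4,-0.5,0]]]' 0
python3 -m handwheel '[[[0,-4,-0.5,0],[0,-4,-0.5,0],[0,-4,-0.5,0],[0,-4,-0.4,0],[0,-3,-0.2,0],[0,0,0,0],[0,0,0,0],[0,0,0,0]]]' 0
python3 - <<'E'
from h import *
go(534,-125,119,90)
E
```

```text
time: 25.4
tool_pos: [591.6, 370.5, 198.0]
tcp_rot: [-2.728, 1.57, -2.728]
contact_force: [1.8, -0.1, -0.4]
grip_width: 45.4
time: 26.07
tool_pos: [553.3, 69.0, 196.3]
tcp_rot: [3.11, 1.57, 3.11]
contact_force: [0.4, -0.9, -0.3]
grip_width: 45.2
time: 26.73
tool_pos: [533.1, -118.7, 196.3]
tcp_rot: [2.226, 1.57, 2.226]
contact_force: [-0.4, 0.2, -0.2]
grip_width: 45.6
t 26.73 tcp [ 533.1 -118.7  196.3] jaw 90.0 F [-0.4  0.2 -0.2] w 45.6 q6 -1.93 x-axis [-0.  0. -1.]
 turn -0.0 then shift cm [ 7.73 -0.64  0.1 ] nrows 2.0
```

```bash
python3 -m handwheel '[[[1.5,-0.3,0,0],[2,-0.3,0.1,0],[2,0,0,0],[1.2,0,0,0],[0.7,0,0,0],[0.3,0,0,0],[0.1,0,0,0],[0,0,0,0]]]' 0
python3 -m handwheel '[[[0,0,0,0],[0,0,0,0],[0,0,0,0],[0,0,0,0]]]' 0.65
python3 -m handwheel '[[[0,0,0,0],[-1,0,0,0],[-2,0,0,0],[-3,0,0,0],[-3,0,0,0],[0,3,0,0],[0,4,0,0],[0,4,0,0]]]' 0.75
python3 - <<'E'
from h import *
go(502,366,210,90); snap('wrist','w10')
for cam in('top','side'): snap(cam,cam+'10')
pieces('w10')
E
```

```text
time: 27.4
tool_pos: [534.7, -124.8, 119.2]
tcp_rot: [-0.207, 1.57, -0.206]
contact_force: [-0.7, -0.6, -0.7]
grip_width: 45.3
time: 27.73
tool_pos: [534.5, -125.4, 119.2]
tcp_rot: [-0.27, 1.57, -0.27]
contact_force: [0.5, -0.3, 0.6]
grip_width: 59.3
time: 28.4
tool_pos: [534.4, -14.9, 210.2]
tcp_rot: [-0.113, 1.569, -0.116]
contact_force: [1.1, 0.3, -0.5]
grip_width: 68.9
t 28.4 tcp [534.4 -14.9 210.2] jaw 89.9 F [ 1.1  0.3 -0.5] w 68.9 q6 -1.74 x-axis [ 0. -0. -1.]
 turn -0.003 then shift cm [ 0.   38.09 -3.24] nrows 10.0
knob? [ 367. -231.] r 20.8 rgb [150. 116.  82.] [95.  5.]
knob? [426. 263.] r 23.0 rgb [99. 67. 46.] [596.  65.]
knob? [527. 255.] r 23.3 rgb [228. 227. 221.] [565. 165.]
knob? [623. 135.] r 27.7 rgb [46. 65. 52.] [446. 248.]
knob? [752.  91.] r 19.2 rgb [87. 58. 42.] [402. 339.]
plug? [601. 267.] r 7.2 rgb [214. 174. 101.] [552. 223.]
```

View pics/w10.png

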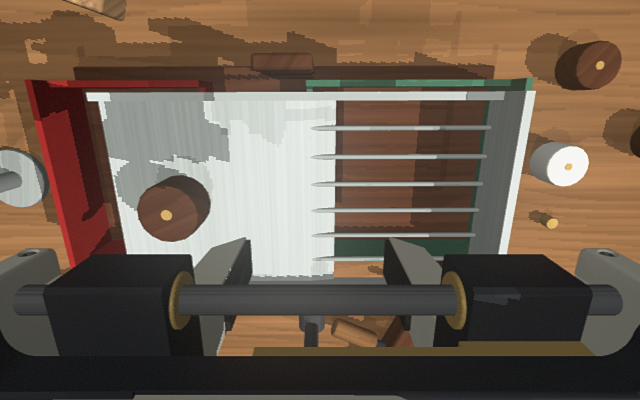

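```bash
python3 -m handwheel '[[[0,3.8,-0.3,0],[0,4,-0.35,0],[0,4,-0.35,0],[0,4,-0.35,0],[0,4,-0.35,0],[0,4,-0.35,0],[0,4,-0.35,0],[0,4,-0.35,0]]]' 0.75
python3 -m handwheel '[[[0,4,-0.3,0],[0,2.2,-0.1,0],[3,0,0,0],[3.5,0,0,0],[3.5,0,0,0],[0,0,0,0],[0,0,0,0]]]' 0.75
python3 - <<'E'
from h import *
snap('wrist','w11'); pieces('w11'); go(502,366,-8,90)
E
```

```text
time: 29.22
tool_pos: [507.1, 303.4, 209.3]
tcp_rot: [-0.253, 1.57, -0.255]
contact_force: [0.8, 0.2, 0.2]
grip_width: 68.9
time: 29.8
tool_pos: [502.6, 363.4, 107.8]
tcp_rot: [-2.563, 1.567, -2.564]
contact_force: [-0.2, 0.5, 0.7]
grip_width: 68.7
knob? [395. 443.] r 22.9 rgb [ 81. 165. 156.] [429.  54.]
knob? [425. 265.] r 23.1 rgb [74. 50. 33.] [183. 100.]
knob? [502. 367.] r 22.9 rgb [109.  73.  50.] [322. 199.]
knob? [527. 256.] r 23.0 rgb [235. 233. 225.] [187. 228.]
plug? [429. 373.] r 6.8 rgb [200. 160.  92.] [330. 105.]
t 29.85 tcp [503.9 364.2 110.1] jaw 89.9 F [ 0.9 -0.7 -0. ] w 68.8 q6 -1.07 x-axis [ 0.  0. -1.]
 turn -0.001 then shift cm [11.81  0.17 -0.2 ] nrows 3.0
```

View pics/w11.png

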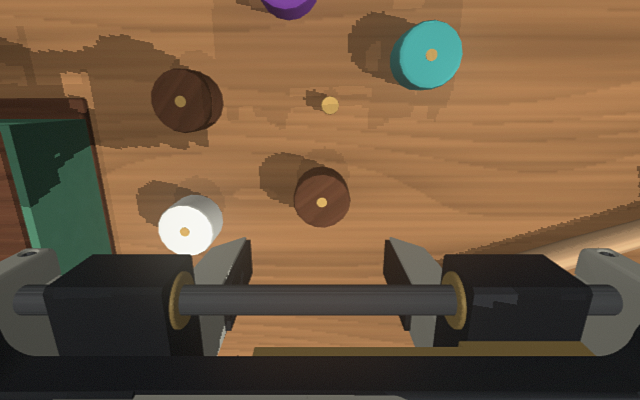

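```bash
python3 -m handwheel '[[[2.5,0.15,-0.1,0],[2.5,0.1,0,0],[2.5,0,0,0],[2,0,0,0],[1.5,0,0,0],[0.8,0,0,0],[0,0,0,0],[0,0,0,0]]]' 0.75
python3 -m handwheel '[[[0,0,0,0],[0,0,0,0],[0,0,0,0],[0,0,0,0],[0,0,0,0],[0,0,0,0],[0,0,0,0],[0,0,0,0]]]' 0
python3 -m handwheel '[[[0,0,0,0],[-1.5,0,0,0],[-3,0,0,0],[-4,0,0,0],[-4,0,0,0],[-4,0,0,0],[-4,0,0,0],[0,-2,0,0]]]' 0
python3 - <<'E'
from h import *
go(484,-145,200,90)
E
```

```text
time: 30.52
tool_pos: [503.2, 367.8, -7.3]
tcp_rot: [0.505, 1.568, 0.505]
contact_force: [0.2, 0.1, 0.7]
grip_width: 69.1
time: 31.18
tool_pos: [502.0, 367.5, -8.5]
tcp_rot: [0.521, 1.57, 0.522]
contact_force: [-2.1, -1.0, 4.9]
grip_width: 45.5
time: 31.85
tool_pos: [504.7, 351.4, 204.7]
tcp_rot: [0.565, 1.555, 0.568]
contact_force: [0.9, -0.1, 0.2]
grip_width: 45.6
t 31.85 tcp [504.7 351.4 204.7] jaw 90.2 F [ 0.9 -0.1  0.2] w 45.6 q6 -1.09 x-axis [ 0.01  0.01 -1.  ]
 turn 0.003 then shift cm [ 2.000e-02 -4.964e+01 -2.070e+00] nrows 12.0
```

```bash
python3 -m handwheel '[[[0,-4,-0.2,0],[0,-4,-0.2,0],[0,-4,-0.2,0],[0,-4,-0.2,0],[0,-4,-0.2,0],[0,-4,-0.2,0],[0,-4,-0.2,0],[0,-4,-0.2,0]]]' 0
python3 -m handwheel '[[[0,-4,-0.1,0],[0,-4,-0.1,0],[0,-4,-0.1,0],[0,-4,0,0],[0,-1,0,0],[0,0,0,0],[0,0,0,0],[0,0,0,0]]]' 0
python3 - <<'E'
from h import *
go(484,-145,118,90)
E
```

```text
time: 32.52
tool_pos: [485.1, 25.5, 195.6]
tcp_rot: [2.387, 1.571, 2.387]
contact_force: [1.2, 0.4, 1.2]
grip_width: 45.6
time: 33.18
tool_pos: [482.6, -141.5, 195.5]
tcp_rot: [2.07, 1.57, 2.071]
contact_force: [0.6, 0.3, -0.7]
grip_width: 45.3
t 33.18 tcp [ 482.6 -141.5  195.5] jaw 90.1 F [ 0.6  0.3 -0.7] w 45.3 q6 -2.01 x-axis [-0.  0. -1.]
 turn 0.001 then shift cm [ 7.75 -0.35  0.14] nrows 2.0
```

```bash
python3 -m handwheel '[[[1.5,-0.2,0.1,0],[2,-0.1,0,0],[2,0,0,0],[1.2,0,0,0],[0.7,0,0,0],[0.3,0,0,0],[0.1,0,0,0],[0,0,0,0]]]' 0
python3 -m handwheel '[[[0,0,0,0],[0,0,0,0],[0,0,0,0],[0,0,0,0]]]' 0.65
python3 -m handwheel '[[[0,0,0,0],[-1,0,0,0],[-2,0,0,0],[-3,0,0,0],[-3,0,0,0],[0,3,0,0],[0,4,0,0],[0,4,0,0]]]' 0.75
python3 - <<'E'
from h import *
go(425,264,210,90); snap('wrist','w12'); pieces('w12')
E
```

```text
time: 33.85
tool_pos: [484.2, -145.3, 118.2]
tcp_rot: [-0.298, 1.57, -0.296]
contact_force: [0.1, -0.2, -0.6]
grip_width: 45.1
time: 34.18
tool_pos: [484.0, -145.9, 118.2]
tcp_rot: [-0.307, 1.57, -0.307]
contact_force: [0.1, 0.4, 0.3]
grip_width: 59.5
time: 34.85
tool_pos: [483.9, -35.3, 209.1]
tcp_rot: [-0.147, 1.569, -0.15]
contact_force: [1.0, 0.0, -0.8]
grip_width: 68.6
t 34.85 tcp [483.9 -35.3 209.1] jaw 89.9 F [ 1.   0.  -0.8] w 68.6 q6 -1.8 x-axis [ 0. -0. -1.]
 turn -0.003 then shift cm [-0.11 29.93 -5.89] nrows 8.0
knob? [426. 263.] r 23.2 rgb [108.  73.  50.] [604. 117.]
knob? [527. 254.] r 23.0 rgb [233. 232. 227.] [574. 209.]
plug? [ 372. -213.] r 5.7 rgb [140. 108.  76.] [146.  65.]
plug? [ 582. -269.] r 7.3 rgb [120.  42.  37.] [127. 249.]
plug? [600. 267.] r 7.3 rgb [221. 183. 107.] [561. 261.]
```

View pics/w12.png

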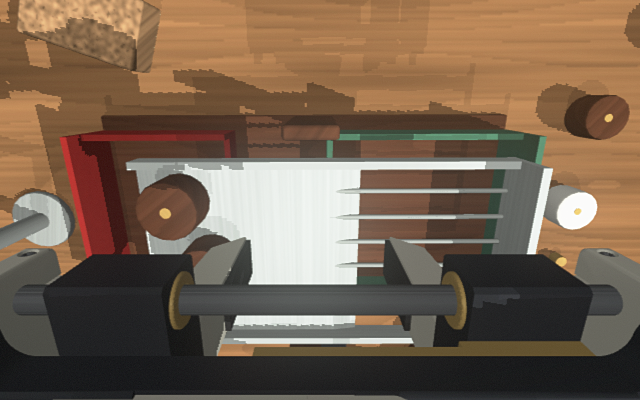

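```bash
python3 -m handwheel '[[[0,3.8,-0.75,0],[0,4,-0.8,0],[0,4,-0.8,0],[0,4,-0.8,0],[0,4,-0.8,0],[0,4,-0.8,0],[0,3.8,-0.7,0],[0,2,-0.3,0]]]' 0.75
python3 -m handwheel '[[[3,0,0,0],[3.5,0,0,0],[3.5,0,0,0],[0,0,0,0],[0,0,0,0]]]' 0.75
python3 - <<'E'
from h import *
snap('wrist','w13'); pieces('w13'); go(425.5,263.5,-8,90)
E
```

```text
time: 35.57
tool_pos: [425.0, 263.7, 208.6]
tcp_rot: [1.2, 1.569, 1.203]
contact_force: [-0.1, -0.6, 0.3]
grip_width: 68.8
time: 35.98
tool_pos: [425.6, 259.8, 107.6]
tcp_rot: [-2.763, 1.568, -2.763]
contact_force: [0.5, -0.4, 1.7]
grip_width: 69.1
knob? [343. 342.] r 23.0 rgb [134.  78. 157.] [429.  93.]
knob? [394. 443.] r 23.2 rgb [ 94. 192. 182.] [553. 162.]
knob? [425. 264.] r 22.9 rgb [115.  78.  53.] [322. 200.]
knob? [531. 255.] r 21.3 rgb [245. 244. 238.] [312. 322.]
plug? [429. 373.] r 7.0 rgb [213. 173. 100.] [450. 199.]
t 36.03 tcp [427.  260.4 109.1] jaw 90.0 F [ 1.2 -0.1 -0.1] w 68.9 q6 -1.18 x-axis [ 0.  0. -1.]
 turn 0.0 then shift cm [11.71  0.31 -0.16] nrows 3.0
```

View pics/w13.png

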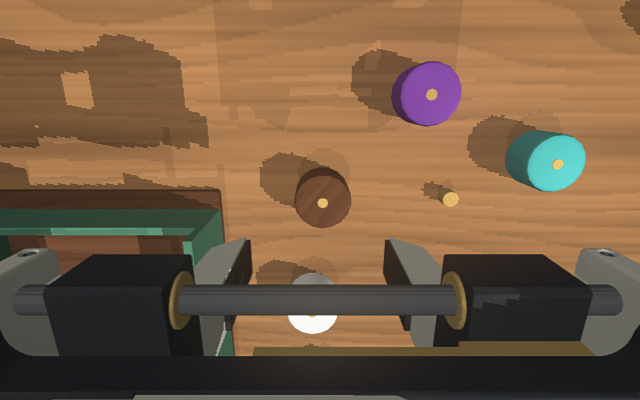

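```bash
python3 -m handwheel '[[[0,0.3,-0.15,0],[0,0,0,0.112],[0,0,0,0.112],[0,0,0,0.112],[0,0,0,0.112],[0,0,0,0.112],[0,0,0,0.112],[0,0,0,0.112]]]' 0.75
python3 -m handwheel '[[[2.5,0,0,0],[2.5,0,0,0],[2,0,0,0],[0,0,0,0],[0,0,0,0]]]' 0.75
python3 - <<'E'
from h import *
go(425,264,-8,45)
E
```

```text
time: 36.7
tool_pos: [426.0, 263.9, 110.3]
tcp_rot: [1.213, 1.566, 0.423]
contact_force: [0.9, 0.3, -0.5]
grip_width: 68.8
time: 37.12
tool_pos: [425.4, 263.6, 39.0]
tcp_rot: [1.253, 1.57, 0.469]
contact_force: [-0.5, 0.3, 0.2]
grip_width: 68.8
t 37.12 tcp [425.4 263.6  39. ] jaw 45.1 F [-0.5  0.3  0.2] w 68.8 q6 -0.39 x-axis [ 0.  0. -1.]
 turn 0.001 then shift cm [ 4.7  -0.01 -0.06] nrows 2.0
```

```bash
python3 -m handwheel '[[[1.8,0,0,0],[1.5,0,0,0],[0.9,0,0,0],[0.5,0,0,0],[0,0,0,0],[0,0,0,0]]]' 0.75
python3 -m handwheel '[[[0,0,0,0],[0,0,0,0],[0,0,0,0],[0,0,0,0],[0,0,0,0],[0,0,0,0],[0,0,0,0],[0,0,0,0]]]' 0
python3 -m handwheel '[[[0,0,0,0],[-1.5,0,0,0],[-3,0,0,0],[-4,0,0,-0.112],[-4,0,0,-0.112],[-4,0,0,-0.112],[-4,0,0,-0.112],[0,0,0,-0.112]]]' 0
python3 -m handwheel '[[[0,0,0,-0.112],[0,0,0,-0.112],[0,0,0,0]]]' 0
python3 - <<'E'
from h import *
go(584,-145,197,90)
E
```

```text
time: 37.62
tool_pos: [425.4, 263.6, -8.3]
tcp_rot: [1.226, 1.569, 0.442]
contact_force: [0.7, -0.1, -0.5]
grip_width: 69.0
time: 38.28
tool_pos: [425.0, 263.4, -8.9]
tcp_rot: [1.267, 1.57, 0.483]
contact_force: [-1.6, -0.3, 5.1]
grip_width: 45.4
time: 38.95
tool_pos: [428.0, 264.7, 203.4]
tcp_rot: [0.624, 1.557, 0.406]
contact_force: [1.1, 0.5, -0.6]
grip_width: 45.0
time: 39.2
tool_pos: [424.4, 263.1, 195.6]
tcp_rot: [-2.652, 1.57, -2.648]
contact_force: [0.6, -0.5, -0.4]
grip_width: 45.4
t 39.2 tcp [424.4 263.1 195.6] jaw 90.2 F [ 0.6 -0.5 -0.4] w 45.4 q6 -1.17 x-axis [-0. -0. -1.]
 turn 0.004 then shift cm [ -0.14 -40.81  15.96] nrows 11.0
```

```bash
python3 -m handwheel '[[[0,-3.5,1.4,0],[0,-3.7,1.45,0],[0,-3.7,1.45,0],[0,-3.7,1.45,0],[0,-3.7,1.45,0],[0,-3.7,1.45,0],[0,-3.7,1.45,0],[0,-3.7,1.45,0]]]' 0
python3 -m handwheel '[[[0,-3.7,1.45,0],[0,-3.7,1.45,0],[0,-3.7,1.45,0],[0,0,0,0],[0,0,0,0],[0,0,0,0]]]' 0
python3 - <<'E'
from h import *
go(584,-145,118,90); snap('wrist','w14')
E
```

```text
time: 39.87
tool_pos: [540.3, -32.7, 195.2]
tcp_rot: [2.737, 1.57, 2.733]
contact_force: [0.2, 0.7, -0.3]
grip_width: 45.5
time: 40.37
tool_pos: [583.2, -141.4, 194.9]
tcp_rot: [2.534, 1.569, 2.532]
contact_force: [0.5, 1.8, -1.0]
grip_width: 45.6
t 40.37 tcp [ 583.2 -141.4  194.9] jaw 89.9 F [ 0.5  1.8 -1. ] w 45.6 q6 -1.93 x-axis [-0.  0. -1.]
 turn -0.003 then shift cm [ 7.68 -0.37  0.09] nrows 2.0
```

View pics/w14.png

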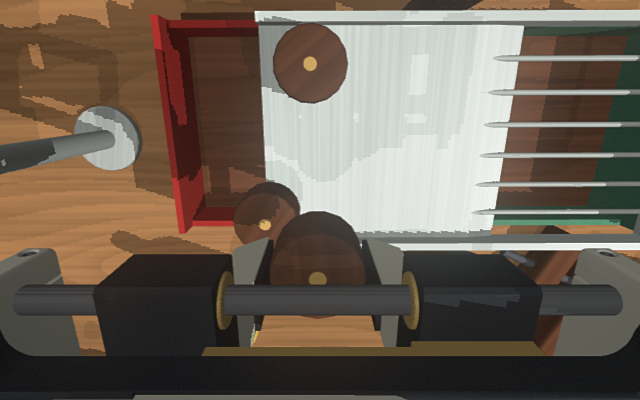

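```bash
cat >> h.py <<'E'
def deck(f,lo=150,hi=166,pl=True):
    p,d,m=load(f); P=cloud(m,d); C=p.astype(int)
    def rep(n,k,a,r0,r1):
        k=k.astype(np.uint8); nn,lab,st,ce=cv2.connectedComponentsWithStats(k)
        for i in range(1,nn):
            if st[i,4]>a:
                q=P[lab==i]; r=cv2.minEnclosingCircle(q[:,:2].astype(np.float32))
                if r0<r[1]<r1: print(n,np.round(r[0],0),'r',round(r[1],1),'z',np.median(q[:,2]).round(),'rgb',C[lab==i].mean(0).round(),ce[i].round())
    reg=(P[...,0]>450)&(P[...,0]<620)&(P[...,1]>-200)&(P[...,1]<140)&(C[...,0]-C[...,2]>25)
    rep('deckknob',reg&(P[...,2]>lo)&(P[...,2]<hi),80,10,40)
    if pl: rep('deckplug',reg&(P[...,2]>132)&(P[...,2]<144)&(C[...,0]>140),15,3,12)
E
python3 -c "
from h import *
deck('w14'); deck('top10'); deck('side10')"
```

```text
deckknob [ 484. -145.] r 22.2 z 159.0 rgb [102.  75.  59.] [310.  62.]
deckknob [ 586. -177.] r 22.4 z 159.0 rgb [95. 67. 50.] [261. 217.]
```

```bash
python3 -m handwheel '[[[0,1.1,-2.5,0],[0,1,-2.4,0],[0,0,0,0],[1.8,0,0,0],[2,0,0,0],[2,0,0,0],[1,0,0,0],[0,0,0,0]]]' 0
python3 - <<'E'
from h import *
go(534,-120,118,90); snap('wrist','w15'); deck('w15')
E
```

```text
time: 41.08
tool_pos: [533.5, -119.3, 125.8]
tcp_rot: [2.744, 1.567, 2.745]
contact_force: [-1.0, 0.4, -1.2]
grip_width: 45.1
t 41.08 tcp [ 533.5 -119.3  125.8] jaw 90.1 F [-1.   0.4 -1.2] w 45.1 q6 -1.93 x-axis [-0.  0. -1.]
 turn 0.001 then shift cm [ 0.78 -0.07  0.05] nrows 1.0
deckknob [ 484. -146.] r 21.9 z 159.0 rgb [75. 56. 44.] [250. 163.]
```

```bash
python3 -m handwheel '[[[0.4,0,0,0],[0.3,0,0,0],[0.1,0,0,0],[0,0,0,0]]]' 0
python3 -m handwheel '[[[0,0,0,0],[0,0,0,0],[0,0,0,0],[0,0,0,0]]]' 0.65
python3 -m handwheel '[[[0,0,0,0],[-1,0,0,0],[-2,0,0,0],[-3,0,0,0],[-1,0,0,0],[0,3,1.5,0],[0,1,1.5,0],[0,0,0,0]]]' 0.75
python3 - <<'E'
from h import *
snap('wrist','w16'); deck('w16'); go(586,-177,118,90)
E
```

```text
time: 41.47
tool_pos: [534.9, -120.8, 120.0]
tcp_rot: [-0.117, 1.57, -0.117]
contact_force: [0.3, 0.6, -0.1]
grip_width: 45.4
time: 41.8
tool_pos: [534.9, -120.8, 119.9]
tcp_rot: [-0.222, 1.57, -0.222]
contact_force: [0.2, 0.6, 0.9]
grip_width: 59.4
time: 42.47
tool_pos: [566.7, -78.8, 190.3]
tcp_rot: [0.156, 1.568, 0.158]
contact_force: [-0.8, -0.2, -0.2]
grip_width: 69.1
deckknob [ 484. -145.] r 22.1 z 159.0 rgb [78. 56. 43.] [200.  82.]
deckknob [ 546. -127.] r 12.8 z 159.0 rgb [92. 74. 64.] [239. 192.]
deckknob [ 585. -176.] r 22.6 z 159.0 rgb [108.  75.  55.] [176. 239.]
t 42.52 tcp [565.5 -79.8 189.9] jaw 90.1 F [ 0.8 -0.5 -0.2] w 68.8 q6 -1.85 x-axis [ 0. -0. -1.]
 turn 0.002 then shift cm [ 7.19 -9.72  2.05] nrows 3.0
```

View pics/w16.png

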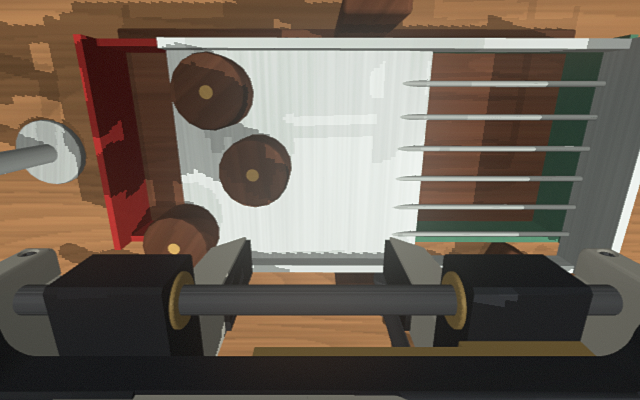

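```bash
python3 -m handwheel '[[[0,-3.3,0.7,0],[0,-3.3,0.7,0],[0,-3.1,0.6,0],[2.5,0,0,0],[1.5,0,0,0],[0,0,0,0],[0,0,0,0]]]' 0.75
python3 - <<'E'
from h import *
go(585.5,-176.5,118,90); snap('wrist','w17')
E
```

```text
time: 43.1
tool_pos: [583.8, -178.1, 149.2]
tcp_rot: [2.772, 1.569, 2.771]
contact_force: [0.7, 0.5, 0.6]
grip_width: 68.9
t 43.1 tcp [ 583.8 -178.1  149.2] jaw 90.0 F [0.7 0.5 0.6] w 68.9 q6 -1.99 x-axis [-0.  0. -1.]
 turn -0.0 then shift cm [3.12 0.16 0.17] nrows 1.0
```

View pics/w17.png

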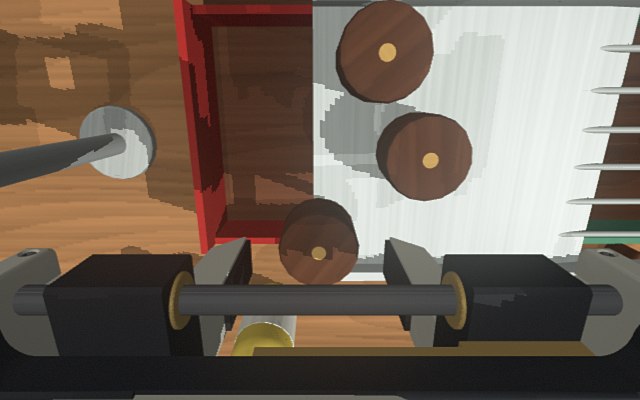

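```bash
python3 -m handwheel '[[[1.2,0.1,0.1,0],[1.2,0,0,0],[0.6,0,0,0],[0,0,0,0],[0,0,0,0]]]' 0.75
python3 -m handwheel '[[[0,0,0,0],[0,0,0,0],[0,0,0,0],[0,0,0,0],[0,0,0,0],[0,0,0,0],[0,0,0,0],[0,0,0,0]]]' 0
python3 -m handwheel '[[[0,0,0,0],[-1,0,0,0],[-1,0,0,0],[-1,0,0,0],[0,0,0,0],[0,0,0,0]]]' 0
python3 - <<'E'
from h import *
go(586,-143,150,90); snap('wrist','w18')
E
```

```text
time: 43.57
tool_pos: [586.1, -176.7, 120.6]
tcp_rot: [-0.393, 1.57, -0.393]
contact_force: [0.1, -0.5, 0.2]
grip_width: 68.7
time: 44.23
tool_pos: [585.9, -176.8, 119.9]
tcp_rot: [-0.23, 1.57, -0.23]
contact_force: [0.6, -0.1, 0.4]
grip_width: 45.3
time: 44.73
tool_pos: [586.3, -176.9, 150.9]
tcp_rot: [-0.376, 1.569, -0.376]
contact_force: [0.3, 0.1, -1.0]
grip_width: 45.1
t 44.73 tcp [ 586.3 -176.9  150.9] jaw 90.0 F [ 0.3  0.1 -1. ] w 45.1 q6 -1.99 x-axis [ 0. -0. -1.]
 turn 0.0 then shift cm [ 0.09  3.39 -0.03] nrows 1.0
```

View pics/w18.png

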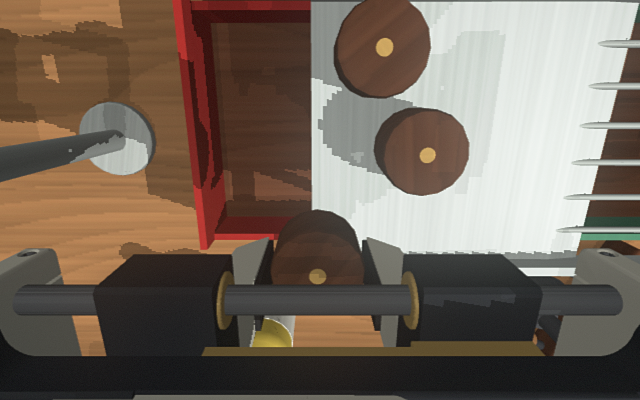

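```bash
python3 -m handwheel '[[[0,2,0,0],[0,1.7,0,0],[0,0,0,0],[1.3,0,0,0],[1.2,0,0,0],[0.5,0,0,0],[0,0,0,0],[0,0,0,0]]]' 0
python3 -m handwheel '[[[0,0,0,0],[0,0,0,0],[0,0,0,0],[0,0,0,0]]]' 0.65
python3 -m handwheel '[[[0,0,0,0],[-1,0,0,0],[-2,0,0,0],[-3,0,0,0],[-3,0,0,0],[0,3,0,0],[0,4,0,0],[0,4,0,0]]]' 0.6
python3 - <<'E'
from h import *
snap('wrist','w19'); deck('w19'); pieces('w19'); go(600,267,210,90)
E
```

```text
time: 45.45
tool_pos: [585.6, -140.1, 119.6]
tcp_rot: [2.889, 1.57, 2.889]
contact_force: [0.2, -0.2, 0.3]
grip_width: 45.0
time: 45.78
tool_pos: [586.0, -139.9, 120.1]
tcp_rot: [-0.247, 1.57, -0.247]
contact_force: [-0.6, -0.1, -0.4]
grip_width: 59.2
time: 46.45
tool_pos: [585.9, -29.4, 211.3]
tcp_rot: [-0.125, 1.569, -0.127]
contact_force: [1.1, 0.4, -0.2]
grip_width: 55.2
deckknob [ 484. -145.] r 22.6 z 155.0 rgb [92. 63. 45.] [139.  60.]
deckknob [ 535. -122.] r 21.8 z 156.0 rgb [85. 64. 51.] [178. 139.]
deckknob [ 587. -140.] r 22.8 z 155.0 rgb [113.  79.  59.] [169. 209.]
knob? [527. 255.] r 23.2 rgb [234. 233. 227.] [589. 117.]
knob? [675. 135.] r 22.5 rgb [107.  73.  55.] [457. 246.]
plug? [601. 266.] r 7.5 rgb [225. 189. 111.] [573. 181.]
t 46.5 tcp [585.3 -21.2 211.2] jaw 90.2 F [-0.9  4.4 -0.9] w 55.0 q6 -1.75 x-axis [ 0.  0. -1.]
 turn 0.003 then shift cm [ 0.25 28.82  1.47] nrows 7.0
```

View pics/w19.png

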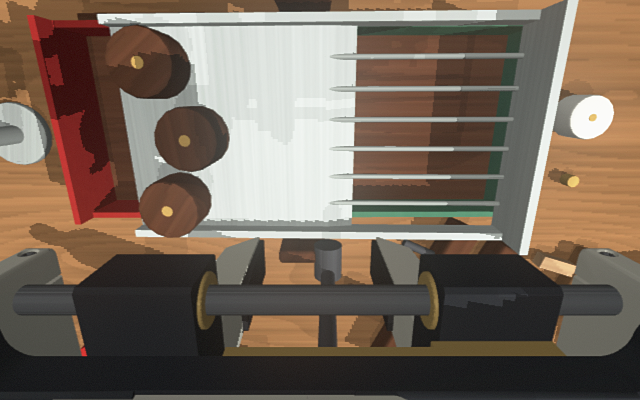

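```bash
python3 -m handwheel '[[[0,0,0,0.121],[0,0,0,0.121],[0,0,0,0.121],[0,0,0,0.121],[0,0,0,0.121],[0,0,0,0.121],[0,0,0,0.121],[0,0,0,0.121]]]' 0.45
python3 -m handwheel '[[[0,0,0,0.121],[0,0,0,0.121],[0,0,0,0.121],[0,0,0,0.121],[0,0,0,0.121],[0,0,0,0]]]' 0.45
python3 - <<'E'
from h import *
go(600.5,266.5,210,0)
E
```

```text
time: 47.17
tool_pos: [585.8, -29.9, 210.5]
tcp_rot: [0.883, 1.57, -0.091]
contact_force: [0.6, -0.1, 0.1]
grip_width: 41.2
time: 47.67
tool_pos: [585.9, -29.9, 210.5]
tcp_rot: [1.485, 1.57, -0.092]
contact_force: [-0.8, 0.1, -0.4]
grip_width: 41.5
t 47.67 tcp [585.9 -29.9 210.5] jaw -0.4 F [-0.8  0.1 -0.4] w 41.5 q6 -0.18 x-axis [ 0. -0. -1.]
 turn -0.006 then shift cm [  0.05   1.46 -29.64] nrows 8.0
```

Now tool y = +x world, tool z = −y world.

```bash
python3 -m handwheel '[[[0,0.2,-3.5,0],[0,0.2,-3.9,0],[0,0.2,-3.9,0],[0,0.2,-3.9,0],[0,0.2,-3.9,0],[0,0.2,-3.9,0],[0,0.2,-3.7,0],[0,0.1,-2.9,0]]]' 0.45
python3 -m handwheel '[[[3,0,0,0],[3.5,0,0,0],[3.5,0,0,0],[2,0,0,0],[0,0,0,0],[0,0,0,0]]]' 0.45
python3 - <<'E'
from h import *
snap('wrist','w20'); pieces('w20'); go(600.5,266.5,-17,0)
E
```

```text
time: 48.33
tool_pos: [601.0, 269.2, 210.3]
tcp_rot: [2.56, 1.57, 0.993]
contact_force: [0.5, 0.0, -0.6]
grip_width: 41.4
time: 48.83
tool_pos: [601.1, 266.1, 89.6]
tcp_rot: [-1.303, 1.569, -2.874]
contact_force: [-0.3, 0.1, 0.5]
grip_width: 41.6
knob? [765. 405.] r 20.7 rgb [63. 45. 29.] [566.   2.]
knob? [528. 256.] r 22.9 rgb [221. 219. 210.] [221. 220.]
knob? [751. 242.] r 21.8 rgb [153. 110.  71.] [510. 235.]
knob? [787. 155.] r 21.2 rgb [97. 63. 44.] [542. 337.]
plug? [429. 374.] r 7.1 rgb [186. 150.  85.] [74. 56.]
plug? [600. 267.] r 7.0 rgb [174. 139.  80.] [317. 200.]
t 48.88 tcp [602.3 266.4  91.3] jaw -0.0 F [-0.8  0.3  1.1] w 41.5 q6 0.3 x-axis [ 0.  0. -1.]
 turn -0.0 then shift cm [10.83 -0.2  -0.  ] nrows 3.0
```

View pics/w20.png

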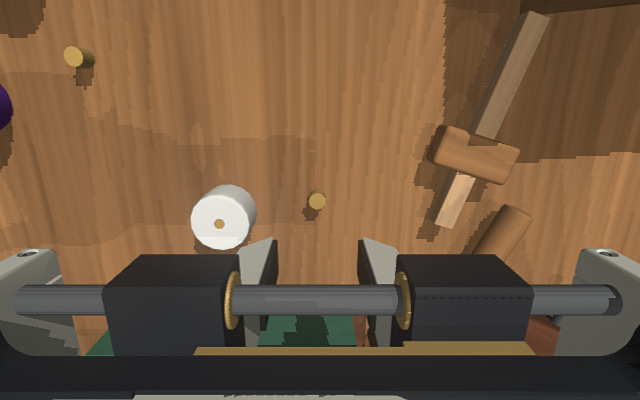

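```bash
python3 -m handwheel '[[[2.5,-0.1,0,0],[2.5,0,0,0],[2,0,0,0],[1.5,0,0,0],[1,0,0,0],[0.6,0,0,0],[0,0,0,0],[0,0,0,0]]]' 0.45
python3 - <<'E'
from h import *
go(600.5,266.5,-16,0)
E
```

```text
time: 49.55
tool_pos: [601.3, 266.5, -9.8]
tcp_rot: [1.896, 1.569, 0.324]
contact_force: [-0.6, 0.4, -0.9]
grip_width: 41.4
t 49.55 tcp [601.3 266.5  -9.8] jaw -0.1 F [-0.6  0.4 -0.9] w 41.4 q6 0.3 x-axis [ 0.  0. -1.]
 turn -0.002 then shift cm [ 0.62 -0.09 -0.  ] nrows 1.0
```

```bash
python3 -m handwheel '[[[0.3,0,0,0],[0.2,0,0,0],[0,0,0,0],[0,0,0,0]]]' 0.45
python3 -m handwheel '[[[0,0,0,0],[0,0,0,0],[0,0,0,0],[0,0,0,0],[0,0,0,0],[0,0,0,0],[0,0,0,0],[0,0,0,0]]]' 0
python3 -m handwheel '[[[0,0,0,0],[-1.5,0,0,0],[-3,0,0,0],[-4,0,0,0],[-4,0,0,0],[-4,0,0,0],[-4,0,0,0],[0,0,0,0]]]' 0
python3 - <<'E'
from h import *
go(545,-50,190,0); snap('wrist','w21')
E
```

```text
time: 49.88
tool_pos: [600.4, 266.3, -16.0]
tcp_rot: [2.049, 1.57, 0.476]
contact_force: [0.0, -0.0, 1.4]
grip_width: 41.3
time: 50.55
tool_pos: [600.4, 266.3, -16.2]
tcp_rot: [2.269, 1.571, 0.696]
contact_force: [-0.9, 1.0, 0.8]
grip_width: 12.7
time: 51.22
tool_pos: [604.0, 267.5, 198.7]
tcp_rot: [1.882, 1.555, 0.31]
contact_force: [0.1, -0.0, 0.7]
grip_width: 12.5
t 51.22 tcp [604.  267.5 198.7] jaw -0.1 F [ 0.1 -0.   0.7] w 12.5 q6 0.3 x-axis [ 0.02  0.   -1.  ]
 turn -0.002 then shift cm [ 0.63 -5.91 31.75] nrows 8.0
```

View pics/w21.png

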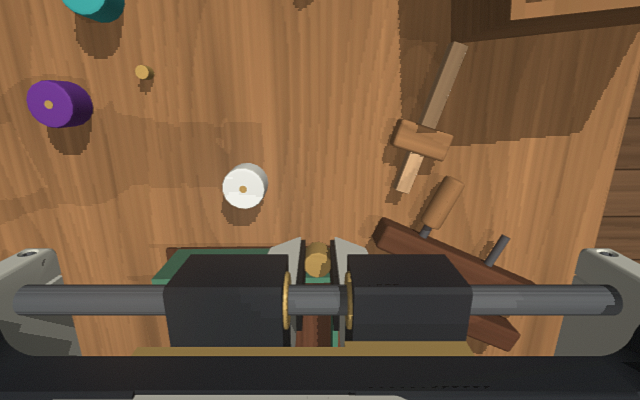

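```bash
python3 -m handwheel '[[[0,-0.8,3.3,0],[0,-0.9,3.9,0],[0,-0.9,3.9,0],[0,-0.9,3.9,0],[0,-0.9,3.9,0],[0,-0.9,3.9,0],[0,-0.9,3.9,0],[0,-0.9,3.9,0]]]' 0
python3 -m handwheel '[[[0,-0.2,1,0],[0,0,0,0],[0,0,0,0],[0,0,0,0]]]' 0
python3 - <<'E'
from h import *
go(528,-50,110,0); snap('wrist','w22'); deck('w22',pl=False)
E
```

```text
time: 51.93
tool_pos: [527.2, -41.1, 187.5]
tcp_rot: [-1.832, 1.569, 2.878]
contact_force: [0.8, -1.1, -0.4]
grip_width: 12.4
time: 52.27
tool_pos: [526.7, -48.4, 188.2]
tcp_rot: [-2.435, 1.57, 2.276]
contact_force: [-0.9, 0.7, -0.2]
grip_width: 12.6
t 52.27 tcp [526.7 -48.4 188.2] jaw -0.1 F [-0.9  0.7 -0.2] w 12.6 q6 -0.24 x-axis [-0.  0. -1.]
 turn -0.001 then shift cm [7.82 0.13 0.16] nrows 2.0
deckknob [ 529. -132.] r 15.9 z 156.0 rgb [86. 60. 44.] [320. 325.]
```

View pics/w22.png

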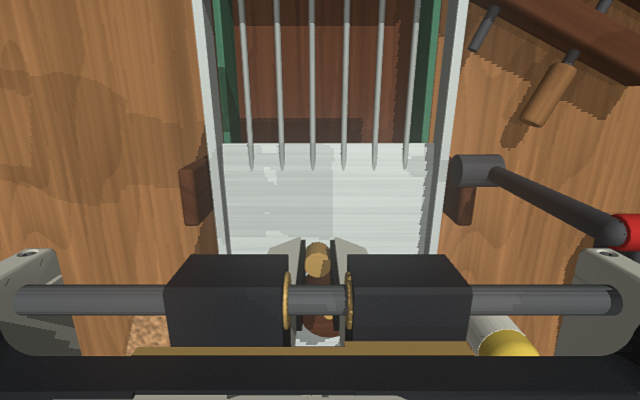

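```bash
python3 -m handwheel '[[[1.5,0,0.1,0],[2,0,0,0],[2,0,0,0],[1.2,0,0,0],[0.7,0,0,0],[0.3,0,0,0],[0.1,0,0,0],[0,0,0,0]]]' 0
python3 -m handwheel '[[[0,0,0,0],[0,0,0,0],[0,0,0,0],[0,0,0,0]]]' 0.3
python3 -m handwheel '[[[0,0,0,0],[-1,0,0,0],[-2,0,0,0],[-3,0,0,0],[-3,0,0,0],[0,0,-2,0],[0,0,-3,0],[0,0,-2,0]]]' 0.45
python3 - <<'E'
from h import *
snap('wrist','w23'); deck('w23'); pieces('w23'); go(429,373,200,0)
snap('top','top23'); deck('top23'); snap('side','side23'); deck('side23')
E
```

```text
time: 52.98
tool_pos: [527.2, -50.2, 111.1]
tcp_rot: [1.51, 1.57, -0.062]
contact_force: [0.5, -0.5, -0.4]
grip_width: 12.2
time: 53.32
tool_pos: [526.9, -50.7, 111.2]
tcp_rot: [1.447, 1.57, -0.126]
contact_force: [0.5, -0.1, 0.0]
grip_width: 27.1
time: 53.98
tool_pos: [527.0, 20.7, 202.3]
tcp_rot: [1.814, 1.569, 0.24]
contact_force: [0.0, -0.1, -0.2]
grip_width: 41.4
deckplug [528. -46.] r 5.4 z 137.0 rgb [178. 148.  96.] [319. 280.]
plug? [597.  71.] r 7.0 rgb [125.  83.  62.] [381. 125.]
plug? [596.  57.] r 5.7 rgb [124.  83.  61.] [380. 138.]
t 54.03 tcp [526.6  23.7 202. ] jaw -0.0 F [-0.8  1.9 -0.6] w 41.4 q6 -0.1 x-axis [ 0.  0. -1.]
 turn -0.0 then shift cm [  0.27  -9.76 -34.93] nrows 9.0
deckknob [ 585. -141.] r 22.2 z 155.0 rgb [103.  68.  40.] [380. 188.]
deckknob [ 533. -122.] r 20.9 z 156.0 rgb [74. 49. 29.] [375. 206.]
deckknob [ 484. -146.] r 21.6 z 156.0 rgb [74. 48. 27.] [382. 222.]
deckplug [527. -50.] r 8.1 z 137.0 rgb [228. 199. 136.] [330. 172.]
```

View pics/w23.png

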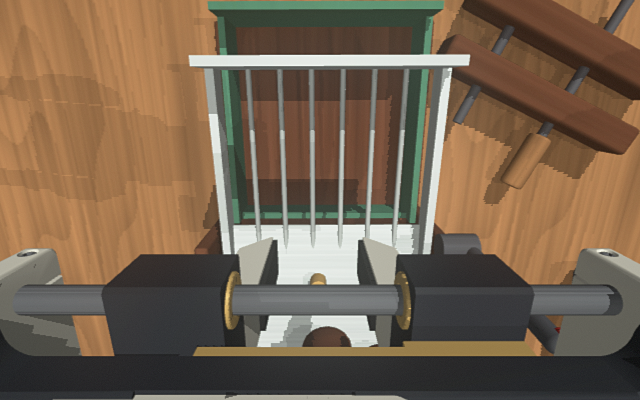

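```bash
python3 -m handwheel '[[[0,-1.0,-3.6,0],[0,-1.1,-3.9,0],[0,-1.1,-3.9,0],[0,-1.1,-3.9,0],[0,-1.1,-3.9,0],[0,-1.1,-3.9,0],[0,-1.1,-3.9,0],[0,-1.1,-3.9,0]]]' 0.45
python3 -m handwheel '[[[0,-1.1,-3.7,0],[3,0,0,0],[3.5,0,0,0],[3.5,0,0,0],[1,0,0,0],[0,0,0,0],[0,0,0,0]]]' 0.45
python3 - <<'E'
from h import *
snap('wrist','w24'); pieces('w24'); go(429,373,-16,0)
E
```

```text
time: 54.8
tool_pos: [440.4, 329.4, 201.3]
tcp_rot: [1.422, 1.57, -0.152]
contact_force: [1.6, -0.1, 0.7]
grip_width: 41.6
time: 55.38
tool_pos: [430.6, 365.3, 91.7]
tcp_rot: [2.055, 1.57, 0.481]
contact_force: [0.1, -0.9, 0.4]
grip_width: 41.5
knob? [395. 443.] r 23.0 rgb [ 82. 171. 163.] [265. 100.]
knob? [344. 342.] r 23.1 rgb [118.  67. 141.] [206. 232.]
plug? [429. 373.] r 7.0 rgb [173. 138.  79.] [315. 191.]
t 55.43 tcp [431.2 365.8  92.7] jaw -0.2 F [0.2 0.4 0.7] w 41.5 q6 0.57 x-axis [ 0.  0. -1.]
 turn -0.003 then shift cm [10.87 -0.25 -0.7 ] nrows 3.0
```

View pics/w24.png

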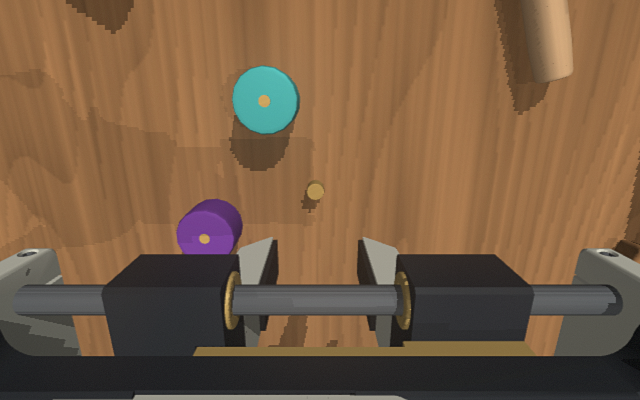

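```bash
python3 -m handwheel '[[[2.5,-0.2,-0.7,0],[2.5,0,0,0],[2,0,0,0],[1.5,0,0,0],[1,0,0,0],[0.6,0,0,0],[0,0,0,0],[0,0,0,0]]]' 0.45
python3 - <<'E'
from h import *
go(429,373,-16,0)
E
```

```text
time: 56.1
tool_pos: [428.5, 373.0, -9.1]
tcp_rot: [2.177, 1.569, 0.604]
contact_force: [0.1, -0.1, -0.0]
grip_width: 41.1
t 56.1 tcp [428.5 373.   -9.1] jaw -0.1 F [ 0.1 -0.1 -0. ] w 41.1 q6 0.58 x-axis [ 0.  0. -1.]
 turn -0.002 then shift cm [0.69 0.05 0.  ] nrows 1.0
```

```bash
python3 -m handwheel '[[[0.4,0,0,0],[0.2,0,0,0],[0,0,0,0],[0,0,0,0]]]' 0.45
python3 -m handwheel '[[[0,0,0,0],[0,0,0,0],[0,0,0,0],[0,0,0,0],[0,0,0,0],[0,0,0,0],[0,0,0,0],[0,0,0,0]]]' 0
python3 -m handwheel '[[[0,0,0,0],[-1.5,0,0,0],[-3,0,0,0],[-4,0,0,0],[-4,0,0,0],[-4,0,0,0],[-4,0,0,0],[0,0,0,0]]]' 0
python3 - <<'E'
from h import *
go(490,-70,190,0); snap('wrist','w25')
E
```

```text
time: 56.43
tool_pos: [427.6, 372.7, -16.1]
tcp_rot: [2.276, 1.57, 0.704]
contact_force: [-0.2, -0.5, -0.3]
grip_width: 41.6
time: 57.1
tool_pos: [427.6, 372.6, -16.2]
tcp_rot: [2.204, 1.571, 0.632]
contact_force: [0.0, 0.5, -0.3]
grip_width: 12.5
time: 57.77
tool_pos: [430.8, 374.8, 197.4]
tcp_rot: [2.159, 1.556, 0.587]
contact_force: [1.4, 0.8, 0.5]
grip_width: 12.4
t 57.77 tcp [430.8 374.8 197.4] jaw -0.1 F [1.4 0.8 0.5] w 12.4 q6 0.58 x-axis [ 0.01  0.01 -1.  ]
 turn -0.002 then shift cm [ 0.45  5.91 44.49] nrows 11.0
```

View pics/w25.png

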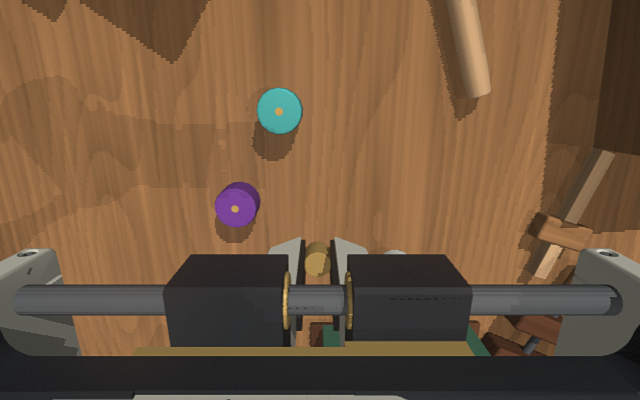

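```bash
python3 -m handwheel '[[[0,0.5,3.4,0],[0,0.55,4.0,0],[0,0.55,4.0,0],[0,0.55,4.0,0],[0,0.55,4.0,0],[0,0.55,4.0,0],[0,0.55,4.0,0],[0,0.55,4.0,0]]]' 0
python3 -m handwheel '[[[0,0.55,4,0],[0,0.55,4,0],[0,0.5,4,0],[0,0.4,0.8,0],[0,0,0,0],[0,0,0,0],[0,0,0,0]]]' 0
python3 - <<'E'
from h import *
go(490,-70,110,0); snap('wrist','w26')
E
```

```text
time: 58.48
tool_pos: [469.4, 56.6, 187.4]
tcp_rot: [-1.663, 1.568, 3.048]
contact_force: [0.8, -0.4, -0.6]
grip_width: 12.6
time: 59.07
tool_pos: [489.5, -68.0, 188.0]
tcp_rot: [-2.167, 1.569, 2.544]
contact_force: [-0.0, -0.3, -0.3]
grip_width: 12.8
t 59.07 tcp [489.5 -68.  188. ] jaw -0.0 F [-0.  -0.3 -0.3] w 12.8 q6 -0.29 x-axis [-0.  0. -1.]
 turn -0.001 then shift cm [7.8  0.06 0.21] nrows 2.0
```

View pics/w26.png

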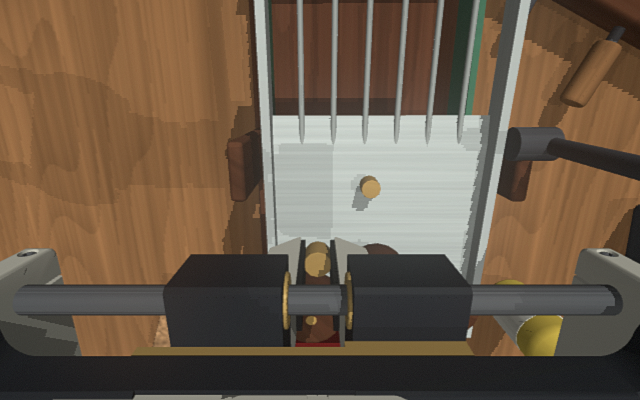

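```bash
python3 -m handwheel '[[[1.5,0,0,0],[2,0,0.1,0],[2,0,0,0],[1.2,0,0,0],[0.7,0,0,0],[0.3,0,0,0],[0.1,0,0,0],[0,0,0,0]]]' 0
python3 -m handwheel '[[[0,0,0,0],[0,0,0,0],[0,0,0,0],[0,0,0,0]]]' 0.28
python3 -m handwheel '[[[0,0,0,0],[-1,0,0,0],[-2,0,0,0],[-3,0,0,0],[-4,0,0,0],[-3,0,-3,0],[-1,0,-4,0],[0,0,-2,0]]]' 0.28
python3 - <<'E'
from h import *
snap('wrist','w27'); deck('w27'); go(682,-21,260,90)
snap('top','top27'); deck('top27')
E
```

```text
time: 59.78
tool_pos: [490.5, -70.1, 111.2]
tcp_rot: [1.444, 1.57, -0.128]
contact_force: [-0.2, 0.2, 0.2]
grip_width: 12.7
time: 60.12
tool_pos: [490.4, -70.6, 111.1]
tcp_rot: [1.397, 1.57, -0.176]
contact_force: [-0.0, 0.3, 0.2]
grip_width: 25.4
time: 60.78
tool_pos: [491.6, 21.2, 253.9]
tcp_rot: [1.675, 1.564, 0.102]
contact_force: [-0.7, 1.5, -0.8]
grip_width: 25.6
deckknob [ 525. -120.] r 18.1 z 156.0 rgb [97. 67. 50.] [347. 334.]
deckknob [ 485. -138.] r 20.6 z 155.0 rgb [92. 63. 48.] [311. 340.]
deckplug [491. -70.] r 7.3 z 137.0 rgb [196. 162. 102.] [316. 276.]
t 60.83 tcp [490.7  23.5 252.2] jaw 0.0 F [-0.8  2.1 -0.9] w 25.6 q6 -0.11 x-axis [-0.  0. -1.]
 turn -1.571 then shift cm [-0.84 -4.45 19.13] nrows 5.0
deckknob [ 585. -141.] r 22.1 z 156.0 rgb [103.  68.  40.] [380. 188.]
deckknob [ 484. -146.] r 21.6 z 156.0 rgb [87. 57. 33.] [382. 222.]
```

View pics/w27.png

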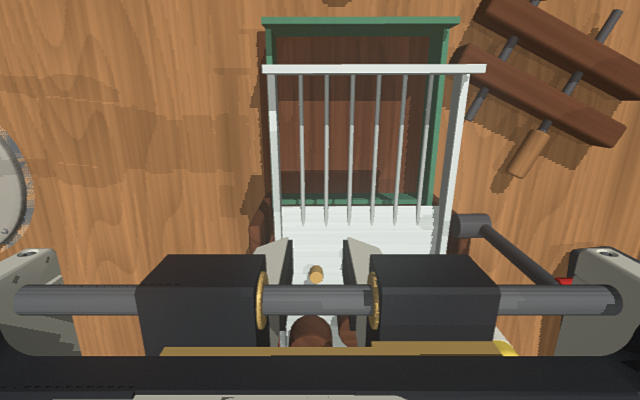

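```bash
python3 -m handwheel '[[[-0.5,0,0,-0.121],[-0.5,0,0,-0.121],[0,0,0,-0.121],[0,0,0,-0.121],[0,0,0,-0.121],[0,0,0,-0.121],[0,0,0,-0.121],[0,0,0,-0.121]]]' 0.28
python3 -m handwheel '[[[0,0,0,-0.121],[0,0,0,-0.121],[0,0,0,-0.121],[0,0,0,-0.121],[0,0,0,-0.121],[0,0,0,0]]]' 0.28
python3 - <<'E'
from h import *
go(682,-21,260,90); snap('wrist','w28'); deck('w28')
E
```

```text
time: 61.55
tool_pos: [490.1, 17.9, 259.7]
tcp_rot: [-2.308, 1.57, -2.907]
contact_force: [0.3, 0.0, 0.6]
grip_width: 25.7
time: 62.05
tool_pos: [490.2, 18.0, 259.7]
tcp_rot: [-2.888, 1.57, -2.884]
contact_force: [-0.4, 0.0, -0.5]
grip_width: 25.7
t 62.05 tcp [490.2  18.  259.7] jaw 90.2 F [-0.4  0.  -0.5] w 25.7 q6 -1.69 x-axis [-0. -0. -1.]
 turn 0.004 then shift cm [-0.05 -3.9  19.18] nrows 5.0
deckknob [ 484. -145.] r 22.9 z 155.0 rgb [115.  80.  60.] [132. 184.]
deckknob [ 534. -120.] r 22.6 z 156.0 rgb [118.  85.  66.] [166. 236.]
deckknob [ 573. -149.] r 14.5 z 155.0 rgb [104.  70.  52.] [141. 274.]
deckplug [490. -70.] r 7.0 z 137.0 rgb [219. 187. 121.] [223. 186.]
deckplug [527. -50.] r 7.0 z 138.0 rgb [222. 191. 124.] [246. 223.]
```

View pics/w28.png

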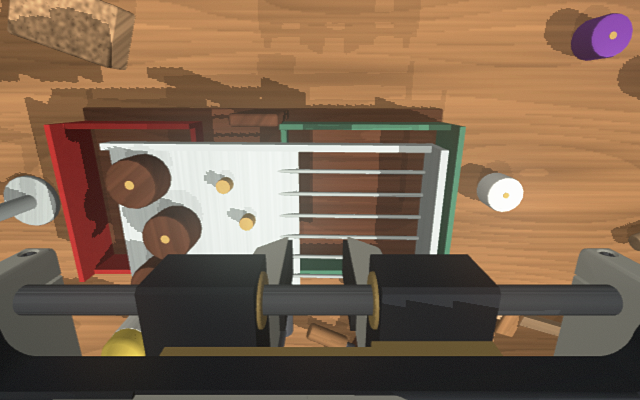

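```bash
python3 -m handwheel '[[[0,-0.6,3,0],[0,-0.9,4,0],[0,-0.9,4,0],[0,-0.9,4,0],[0,-0.7,3.2,0],[0,0,1,0],[0,0,0,0],[0,0,0,0]]]' 0.28
python3 - <<'E'
from h import *
go(682,-21.5,195,90); snap('wrist','w29')
p,d,m=load('w29'); P=cloud(m,d); C=p.astype(int)
g=(P[...,2]>215)&(C[...,0]>110)&(C[...,1]<60)&(P[...,0]>600)
q=P[g]; print(g.sum(),q.min(0).round(),q.max(0).round(),q.mean(0).round(1))
E
```

```text
time: 62.77
tool_pos: [682.1, -21.6, 258.8]
tcp_rot: [3.024, 1.569, 3.021]
contact_force: [-0.7, 0.5, 1.1]
grip_width: 25.6
t 62.77 tcp [682.1 -21.6 258.8] jaw 89.8 F [-0.7  0.5  1.1] w 25.6 q6 -1.71 x-axis [-0.  0. -1.]
 turn -0.003 then shift cm [6.38 0.01 0.  ] nrows 2.0
583 [603. -31. 235.] [706. -16. 437.] [675.9 -27.4 243.2]
```

View pics/w29.png

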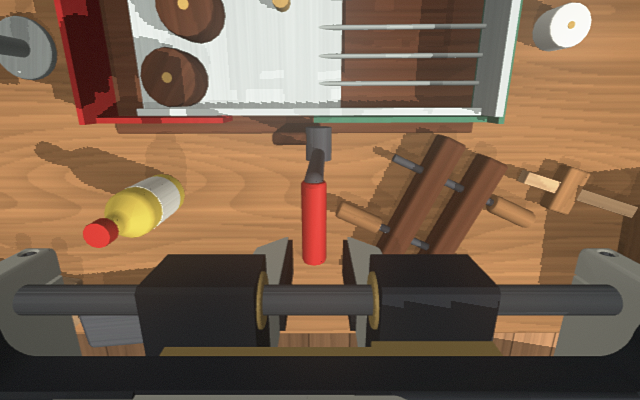

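```bash
python3 -m handwheel '[[[1.5,-0.1,0,0],[1.5,0,0,0],[1.5,0,0,0],[1.2,0,0,0],[0.7,0,0,0],[0,0,0,0],[0,0,0,0]]]' 0.35
python3 - <<'E'
from h import *
go(682,-21.5,195,90); snap('side','side30'); snap('wrist','w30')
a=cv2.imread('pics/side30.png'); cv2.imwrite('pics/side30d.png',cv2.resize(a[90:290,220:420],(600,600),interpolation=cv2.INTER_CUBIC))
E
```

```text
time: 63.4
tool_pos: [682.0, -21.9, 197.1]
tcp_rot: [-0.011, 1.57, -0.011]
contact_force: [0.6, -0.8, -0.3]
grip_width: 32.3
t 63.4 tcp [682.  -21.9 197.1] jaw 90.0 F [ 0.6 -0.8 -0.3] w 32.3 q6 -1.71 x-axis [ 0. -0. -1.]
 turn -0.0 then shift cm [0.21 0.04 0.  ] nrows 1.0
```

View pics/side30d.png

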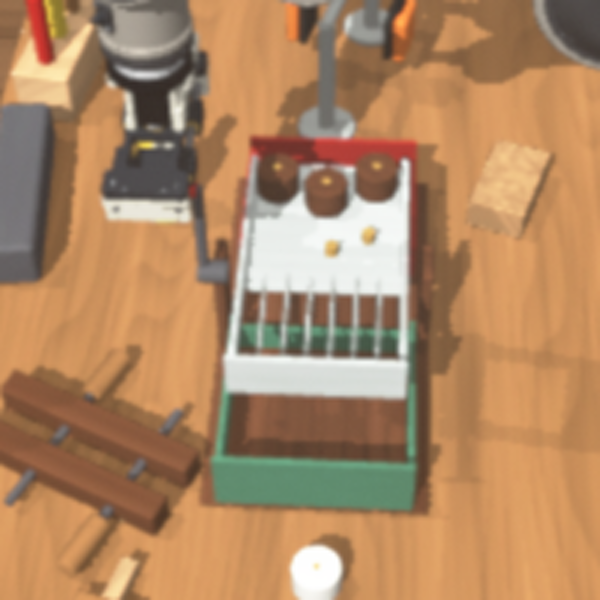

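View pics/w30.png

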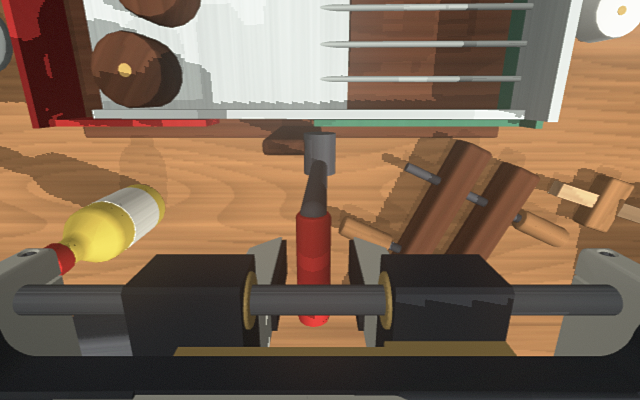

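```bash
python3 -m handwheel '[[[0,0.1,0,0],[0,0.3,0,0],[0,0.4,0,0],[0,0.4,0,0],[0,0.4,0,0],[0,0.4,0,0],[0,0.4,0.0,0],[0,0,0,0]]]' 0.25
python3 -m handwheel '[[[0.1,0.4,0,0],[0.1,0.4,0,0],[0.1,0.4,0,0],[0.1,0.4,0,0],[0.1,0.4,0,0],[0.1,0.2,0,0],[0,0,0,0],[0,0,0,0]]]' 0.25
python3 - <<'E'
from h import *
go(682,-21.5,195,90); snap('side','side31'); snap('wrist','w31')
a=cv2.imread('pics/side31.png'); cv2.imwrite('pics/side31d.png',cv2.resize(a[90:290,220:420],(600,600),interpolation=cv2.INTER_CUBIC))
E
```

```text
time: 64.17
tool_pos: [682.7, 1.5, 197.1]
tcp_rot: [-0.805, 1.569, -0.805]
contact_force: [-0.1, -3.5, 1.8]
grip_width: 22.6
time: 64.83
tool_pos: [682.1, 24.6, 189.7]
tcp_rot: [2.248, 1.57, 2.249]
contact_force: [1.5, -0.4, 0.4]
grip_width: 22.9
t 64.83 tcp [682.1  24.6 189.7] jaw 90.0 F [ 1.5 -0.4  0.4] w 22.9 q6 -1.65 x-axis [-0.  0. -1.]
 turn 0.001 then shift cm [-0.53 -4.61 -0.01] nrows 2.0
```

View pics/side31d.png

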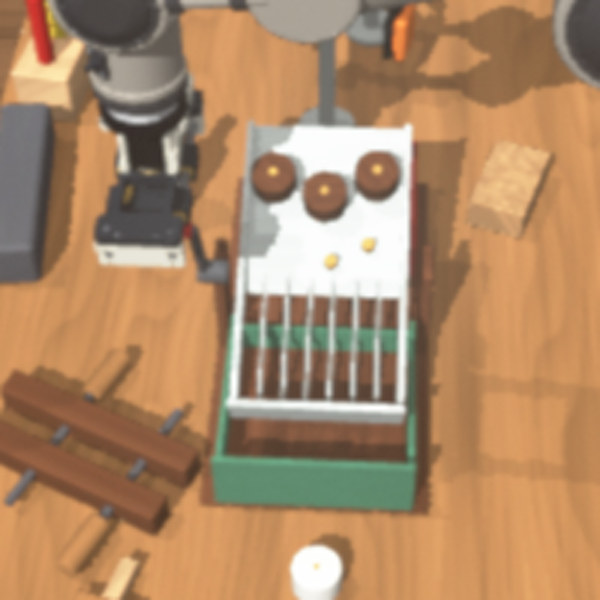

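View pics/w31.png

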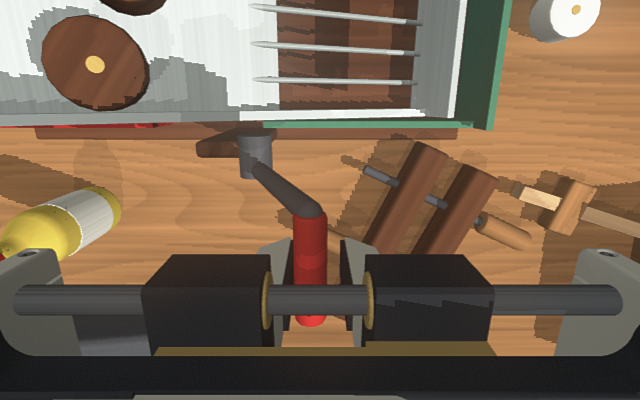

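```bash
python3 -m handwheel '[[[0,0,0,0],[0,0,0,0],[0,0,0,0],[0,0,0,0],[0,0,0,0],[0,0,0,0],[0,0,0,0],[0,0,0,0]]]' 0.25
python3 - <<'E'
from h import *
snap('side','side32')
a=cv2.imread('pics/side32.png'); cv2.imwrite('pics/side32d.png',cv2.resize(a[90:290,220:420],(600,600),interpolation=cv2.INTER_CUBIC))
E
```

```text
time: 65.6
tool_pos: [682.3, 23.9, 190.2]
tcp_rot: [1.206, 1.571, 1.206]
contact_force: [-0.4, 0.1, 0.6]
grip_width: 23.0
```

View pics/side32d.png

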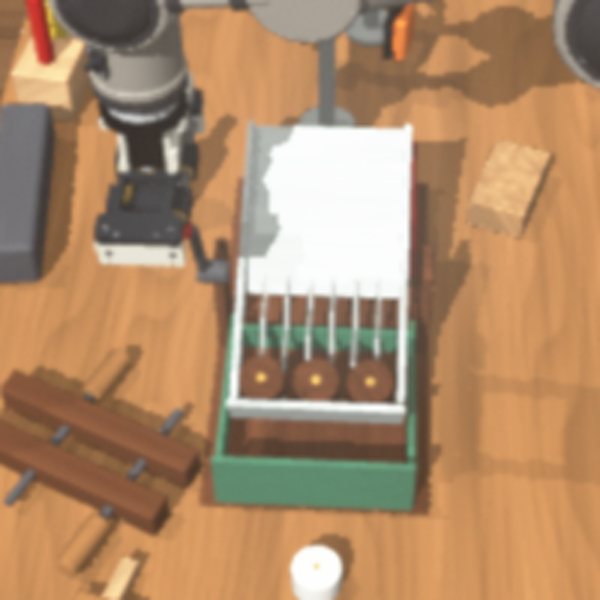

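```bash
python3 - <<'E'
from h import *
snap('top','top32')
print([bot.find_in(c,'plug1')[:4] for c in('side','top')])
a=cv2.imread('pics/side32.png')[180:260,280:370]; b=cv2.imread('pics/top32.png')[165:250,270:350]
cv2.imwrite('pics/z32.png',np.hstack([cv2.resize(a,(400,360),interpolation=cv2.INTER_CUBIC),cv2.resize(b,(400,360),interpolation=cv2.INTER_CUBIC)]))
E
```

```text
[[{'bbox': [279.8, 132.8, 77.3, 99.2], 'conf': 0.56}], []]
```

View pics/z32.png

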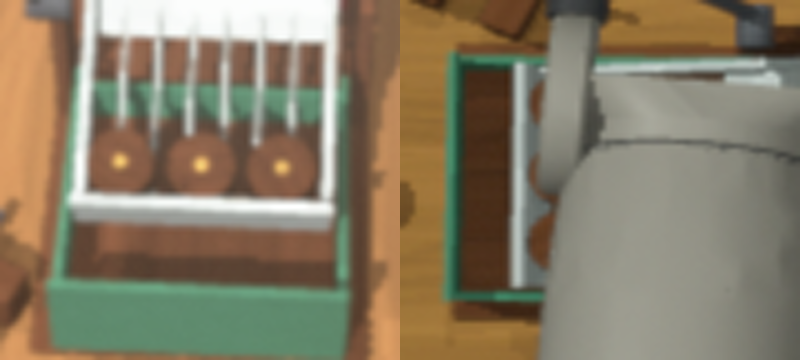

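```bash
python3 -m handwheel '[[[-2,0,0,0],[-3,0,0,0],[-4,0,0,0],[-2,0,-2,0],[0,0,-4,0],[0,0.5,-4,0],[0,0.5,-4,0],[0,0.5,-4,0]]]' 0.35
python3 -m handwheel '[[[0,2,-1,0],[0,3,0,0],[0,0,0,0],[0,0,0,0]]]' 0.35
python3 - <<'E'
from h import *
snap('wrist','w33'); go(534,60,300)
E
```

```text
time: 66.47
tool_pos: [500.2, 39.0, 300.1]
tcp_rot: [0.198, 1.57, 0.198]
contact_force: [0.3, 0.3, 0.4]
grip_width: 32.0
time: 66.8
tool_pos: [492.1, 89.8, 300.7]
tcp_rot: [-0.003, 1.57, -0.0]
contact_force: [-0.5, -0.3, -0.5]
grip_width: 32.2
t 66.85 tcp [492.4  89.  300.4] jaw 90.1 F [ 0.5 -0.5 -0.8] w 32.3 q6 -1.55 x-axis [ 0. -0. -1.]
 turn 0 then shift cm [ 0.04 -2.91  4.16] nrows 2.0
```

View pics/w33.png

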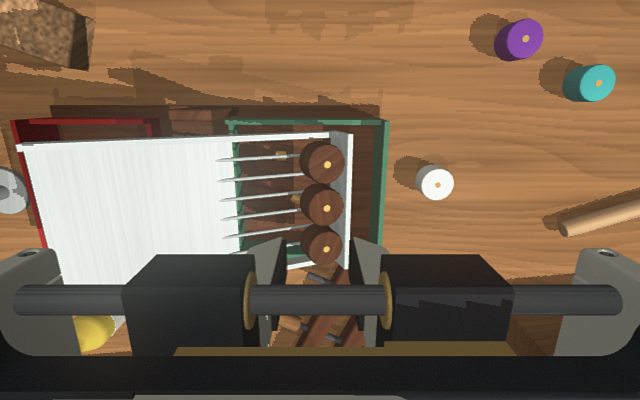

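```bash
python3 - <<'E'
from h import *
p,d,m=load('w33'); P=cloud(m,d); C=p.astype(int)
cv2.imwrite('pics/w33z.png',cv2.resize(cv2.imread('pics/w33.png')[115:265,210:390],(720,600),interpolation=cv2.INTER_CUBIC))
for u,v in [(281,155),(279,154),(296,200),(294,202)]: print(u,v,P[v,u].round(),C[v,u])
E
```

```text
281 155 [476.  48.  97.] [159 164 159]
279 154 [487.  37.  22.] [117  99  68]
296 200 [553.  60.  23.] [127 104  63]
294 202 [558.  56.  19.] [100  81  53]
```

View pics/w33z.png

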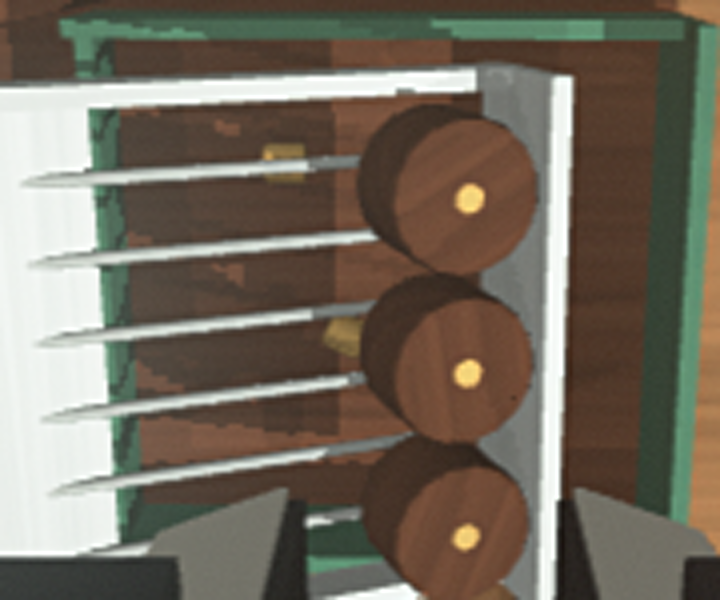

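```bash
python3 -m handwheel '[[[0,-1,3.8,0],[0,-1.2,3.8,0],[0,-1.2,3.8,0],[0,-1.2,3.8,0],[0,-1.2,3.8,0],[0,-1,0,0],[0,0,0,0],[0,0,0,0]]]' 0.35
python3 - <<'E'
from h import *
snap('wrist','w34'); go(682,21,190,90)
p,d,m=load('w34'); P=cloud(m,d); C=p.astype(int)
g=(P[...,2]>205)&(P[...,2]<240)&(C[...,0]>100)&(C[...,1]<70)&(P[...,0]>640); q=P[g]; print(g.sum(),q.min(0).round(),q.max(0).round(),q.mean(0).round(1))
E
```

```text
time: 67.52
tool_pos: [682.0, 19.7, 299.1]
tcp_rot: [3.007, 1.569, 3.005]
contact_force: [-0.5, 0.3, 0.9]
grip_width: 32.2
t 67.57 tcp [681.5  20.6 300.6] jaw 90.0 F [ 0.1 -0.1  0.2] w 31.9 q6 -1.65 x-axis [-0.  0. -1.]
 turn -0.001 then shift cm [11.06  0.04  0.05] nrows 3.0
1042 [652.  14. 227.] [706.  29. 236.] [678.7  20.9 232.9]
```

View pics/w34.png

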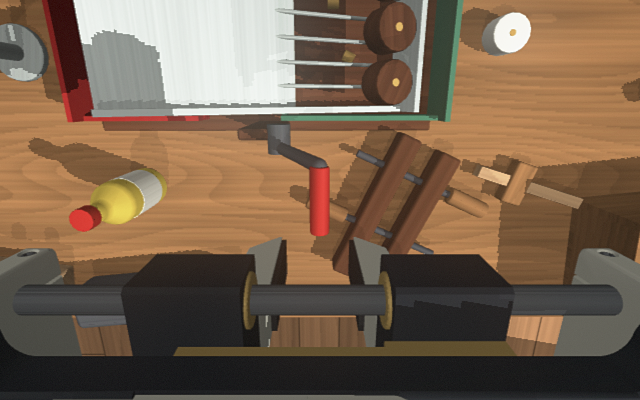

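```bash
python3 -m handwheel '[[[2.5,0,0,0],[2.5,0,0,0],[2.5,0,0,0],[1.8,0,0,0],[1,0,0,0],[0.5,0,0,0],[0,0,0,0],[0,0,0,0]]]' 0.35
python3 -m handwheel '[[[-0.1,-0.3,0,0],[-0.1,-0.8,0,0],[-0.2,-0.8,0,0],[-0.2,-0.8,0,0],[-0.1,-0.8,0,0],[0,-0.7,0,0],[0,-0.4,0,0],[0,0,0,0]]]' 0.25
python3 - <<'E'
from h import *
go(682,-21.5,195,90); snap('side','side35')
a=cv2.imread('pics/side35.png'); cv2.imwrite('pics/side35d.png',cv2.resize(a[90:290,220:420],(600,600),interpolation=cv2.INTER_CUBIC))
E
```

```text
time: 68.23
tool_pos: [682.6, 21.2, 194.2]
tcp_rot: [-0.034, 1.568, -0.033]
contact_force: [0.7, 1.5, 0.7]
grip_width: 32.2
time: 68.9
tool_pos: [683.0, -25.7, 200.6]
tcp_rot: [0.067, 1.568, 0.067]
contact_force: [0.3, 1.0, 0.1]
grip_width: 22.9
t 68.9 tcp [683.  -25.7 200.6] jaw 90.0 F [0.3 1.  0.1] w 22.9 q6 -1.72 x-axis [ 0.  0. -1.]
 turn -0.0 then shift cm [ 0.56  0.42 -0.1 ] nrows 1.0
```

View pics/side35d.png

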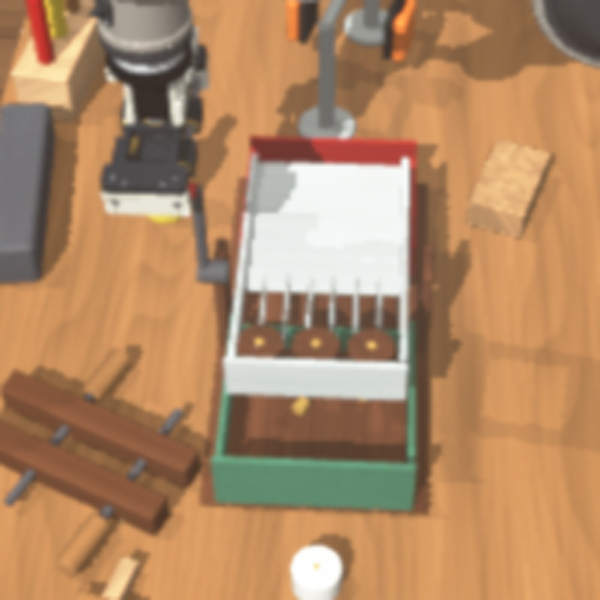

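```bash
python3 -m handwheel '[[[0.1,-0.4,-0.1,0],[0.1,-0.4,0,0],[0.1,-0.4,0,0],[0.1,-0.4,0,0],[0.1,-0.4,0,0],[0.1,-0.4,0,0],[0.1,-0.3,0,0],[0,0,0,0]]]' 0.25
python3 -m handwheel '[[[0.1,-0.1,0,0],[0,-0.1,0,0],[0,0,0,0],[0,0,0,0],[0,0,0,0],[0,0,0,0],[0,0,0,0],[0,0,0,0]]]' 0.25
python3 - <<'E'
from h import *
go(682,-57.5,190,90); snap('side','side36')
a=cv2.imread('pics/side36.png'); cv2.imwrite('pics/side36d.png',cv2.resize(a[90:290,220:420],(600,600),interpolation=cv2.INTER_CUBIC))
E
```

```text
time: 69.62
tool_pos: [681.2, -53.2, 191.7]
tcp_rot: [-2.427, 1.57, -2.428]
contact_force: [0.7, 0.4, -0.3]
grip_width: 22.8
time: 70.28
tool_pos: [681.2, -54.1, 190.8]
tcp_rot: [2.975, 1.57, 2.976]
contact_force: [-0.1, 2.9, -1.9]
grip_width: 22.9
t 70.28 tcp [681.2 -54.1 190.8] jaw 90.0 F [-0.1  2.9 -1.9] w 22.9 q6 -1.76 x-axis [-0.  0. -1.]
 turn 0.0 then shift cm [ 0.08 -0.34  0.08] nrows 1.0
```

View pics/side36d.png

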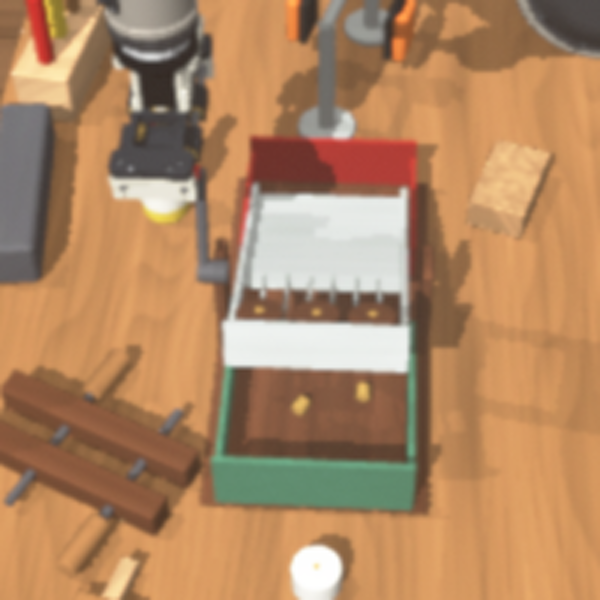

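```bash
python3 -m handwheel '[[[0.1,-0.3,0,0],[0.1,-0.3,0,0],[0.1,-0.3,0,0],[0,0,0,0],[0,0,0,0],[0,0,0,0],[0,0,0,0],[0,0,0,0]]]' 0.25
python3 - <<'E'
from h import *
go(682,-57.5,190,90); snap('side','side37')
a=cv2.imread('pics/side37.png'); cv2.imwrite('pics/side37d.png',cv2.resize(a[90:290,220:420],(600,600),interpolation=cv2.INTER_CUBIC))
E
```

```text
time: 71.0
tool_pos: [681.4, -63.6, 188.1]
tcp_rot: [-1.256, 1.57, -1.256]
contact_force: [-0.4, 0.8, -0.4]
grip_width: 22.7
t 71.0 tcp [681.4 -63.6 188.1] jaw 90.0 F [-0.4  0.8 -0.4] w 22.7 q6 -1.78 x-axis [ 0. -0. -1.]
 turn -0.0 then shift cm [-0.19  0.61  0.06] nrows 1.0
```

View pics/side37d.png

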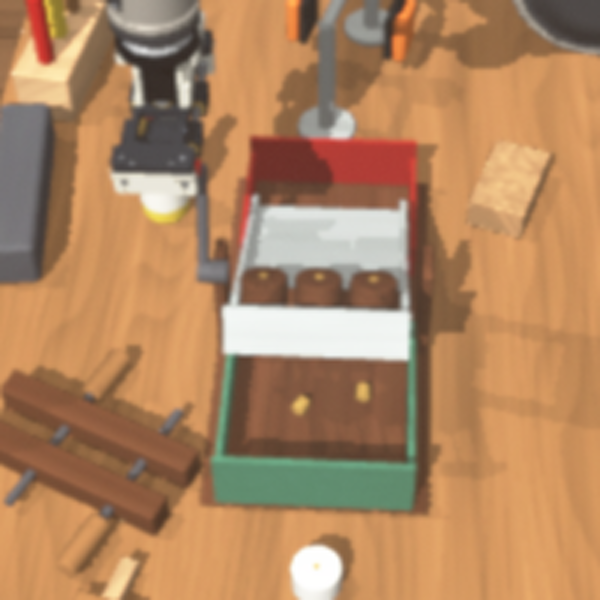

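They have started to slide (tilt ≈ −0.36). Wait, then look.

```bash
python3 -m handwheel '[[[0,0,0,0],[0,0,0,0],[0,0,0,0],[0,0,0,0],[0,0,0,0],[0,0,0,0],[0,0,0,0],[0,0,0,0]]]' 0.25
python3 - <<'E'
from h import *
snap('side','side38')
a=cv2.imread('pics/side38.png'); cv2.imwrite('pics/side38d.png',cv2.resize(a[90:290,220:420],(600,600),interpolation=cv2.INTER_CUBIC))
E
```

```text
time: 71.72
tool_pos: [681.4, -63.0, 188.2]
tcp_rot: [0.354, 1.571, 0.354]
contact_force: [0.1, 0.3, 0.3]
grip_width: 23.1
```

View pics/side38d.png

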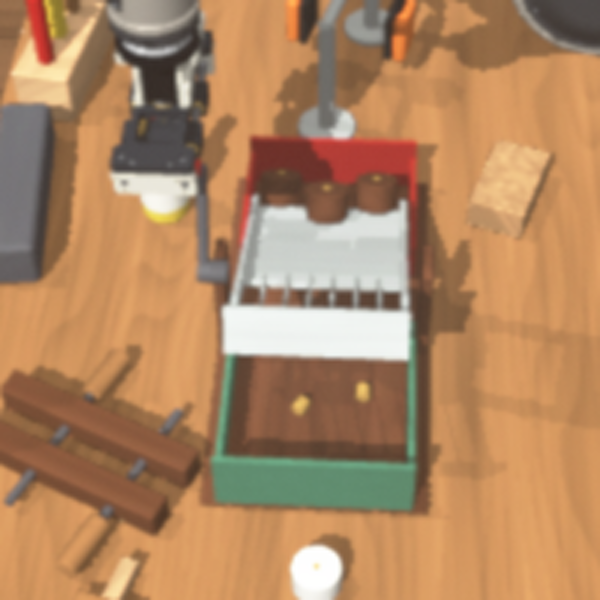

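```bash
python3 -m handwheel '[[[0,0,0,0],[0,0,0,0],[0,0,0,0],[0,0,0,0],[0,0,0,0],[0,0,0,0],[0,0,0,0],[0,0,0,0]]]' 0.25
python3 - <<'E'
from h import *
snap('side','side39'); snap('top','top39')
a=cv2.imread('pics/side39.png')[120:240,270:380]; b=cv2.imread('pics/top39.png')[165:255,320:430]
cv2.imwrite('pics/z39.png',np.hstack([cv2.resize(a,(400,436),interpolation=cv2.INTER_CUBIC),cv2.resize(b,(400,436),interpolation=cv2.INTER_CUBIC)]))
E
```

```text
time: 72.43
tool_pos: [681.4, -63.0, 188.2]
tcp_rot: [1.165, 1.571, 1.165]
contact_force: [0.7, -0.3, -0.0]
grip_width: 22.8
```

View pics/z39.png

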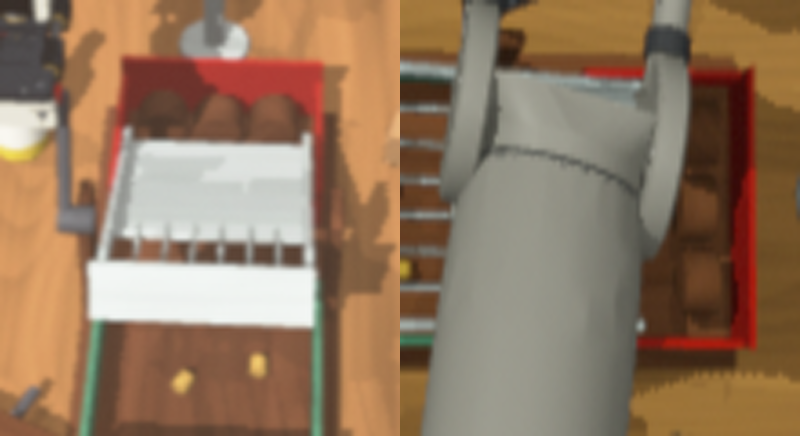

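```bash
python3 -m handwheel '[[[-0.1,0.4,0,0],[-0.2,0.8,0,0],[-0.2,0.8,0,0],[-0.2,0.8,0,0],[-0.2,0.8,0,0],[-0.1,0.6,0,0],[0,0,0,0],[0,0,0,0]]]' 0.25
python3 - <<'E'
from h import *
go(682,-22,195,90)
E
```

```text
time: 73.2
tool_pos: [681.4, -20.1, 198.3]
tcp_rot: [1.091, 1.57, 1.092]
contact_force: [-1.3, 0.7, -0.6]
grip_width: 23.1
t 73.2 tcp [681.4 -20.1 198.3] jaw 90.1 F [-1.3  0.7 -0.6] w 23.1 q6 -1.71 x-axis [ 0.  0. -1.]
 turn 0.001 then shift cm [ 0.33 -0.19  0.05] nrows 1.0
```

```bash
python3 -m handwheel '[[[0,-0.2,0,0],[0,0,0,0],[0,0,0,0],[0,0,0,0],[0,0,0,0],[0,0,0,0]]]' 0
python3 - <<'E'
from h import *
go(682,-22,195,90); 
for c in('side','top'): snap(c,c+'40')
def fit(f,xr=(465,605),yr=(-172,-30)):
    p,d,m=load(f); P=cloud(m,d); C=p.astype(int)
    k=(P[...,0]>xr[0])&(P[...,0]<xr[1])&(P[...,1]>yr[0])&(P[...,1]<yr[1])&(abs(P[...,2]-125)<14)&(C.min(-1)>90); q=P[k]
    A=np.c_[q[:,0]-535,q[:,1]+21,np.ones(len(q))]; s=np.linalg.lstsq(A,q[:,2],rcond=None)[0]
    r=q[:,2]-A@s; A=A[abs(r)<4]; s=np.linalg.lstsq(A,q[abs(r)<4][:,2],rcond=None)[0]; print(f,len(A),'slope x',s[0].round(4),'slope y',s[1].round(4),'z0',s[2].round(1))
for f in('side0','side2','side5','side6','side7','side40','top0','top7','top40'): fit(f)
E
```

```text
time: 73.7
tool_pos: [681.3, -23.2, 197.7]
tcp_rot: [2.937, 1.57, 2.937]
contact_force: [1.0, -1.1, -2.8]
grip_width: 15.2
t 73.7 tcp [681.3 -23.2 197.7] jaw 90.0 F [ 1.  -1.1 -2.8] w 15.2 q6 -1.72 x-axis [-0.  0. -1.]
 turn -0.0 then shift cm [0.27 0.12 0.07] nrows 1.0
side0 946 slope x -0.0007 slope y -0.0017 z0 124.6
side2 951 slope x 0.0013 slope y 0.0003 z0 124.8
side5 1378 slope x 0.0017 slope y 0.0027 z0 125.1
side6 1376 slope x 0.0014 slope y -0.0005 z0 124.6
side7 1386 slope x 0.0003 slope y -0.0012 z0 124.8
side40 1385 slope x -0.0023 slope y 0.0236 z0 124.7
top0 1682 slope x -0.0036 slope y 0.0 z0 125.2
top7 1923 slope x -0.0007 slope y -0.0015 z0 125.1
top40 481 slope x -0.0021 slope y 0.0281 z0 126.0
```

```bash
python3 -m handwheel '[[[0,0.27,0,0],[0,0,0,0],[0,0,0,0],[0,0,0,0]]]' 0
cat >> h.py <<'E'
def fit(f,xr=(465,605),yr=(-172,-30)):
    p,d,m=load(f); P=cloud(m,d); C=p.astype(int)
    k=(P[...,0]>xr[0])&(P[...,0]<xr[1])&(P[...,1]>yr[0])&(P[...,1]<yr[1])&(abs(P[...,2]-125)<14)&(C.min(-1)>90); q=P[k]
    A=np.c_[q[:,0]-535,q[:,1]+21,np.ones(len(q))]; s=np.linalg.lstsq(A,q[:,2],rcond=None)[0]
    r=q[:,2]-A@s; A=A[abs(r)<4]; s=np.linalg.lstsq(A,q[abs(r)<4][:,2],rcond=None)[0]; print(f,len(A),'slope x',s[0].round(4),'slope y',s[1].round(4),'z0',s[2].round(1))
E
python3 - <<'E'
from h import *
go(682,-22,195,90); 
for i in 'abc': snap('side','side41'+i); fit('side41'+i)
E
```

```text
time: 74.13
tool_pos: [681.2, -21.1, 197.8]
tcp_rot: [-2.068, 1.57, -2.068]
contact_force: [0.6, -5.6, -3.7]
grip_width: 15.1
t 74.13 tcp [681.2 -21.1 197.8] jaw 90.0 F [ 0.6 -5.6 -3.7] w 15.1 q6 -1.71 x-axis [-0. -0. -1.]
 turn -0.0 then shift cm [ 0.28 -0.09  0.08] nrows 1.0
side41a 1388 slope x -0.002 slope y 0.0049 z0 124.7
side41b 1387 slope x 0.0026 slope y 0.0018 z0 124.5
side41c 1409 slope x 0.0009 slope y 0.0044 z0 124.6
```

Nearly level (−0.004). A small nudge, then open, rise and recheck.

```bash
python3 -m handwheel '[[[0,0.05,0,0],[0,0,0,0],[0,0,0,0]]]' 0
python3 -m handwheel '[[[0,0,0,0],[0,0,0,0],[0,0,0,0],[0,0,0,0]]]' 0.35
python3 -m handwheel '[[[-1,0,0,0],[-2,0,0,0],[-3,0,0,0],[-4,0,0,0],[-2,0,-2,0],[0,0,-4,0],[0,0,-4,0],[0,0,-4,0]]]' 0.35
python3 -m handwheel '[[[-1,0,-4,0],[0,0,-3,0],[0,0,0,0],[0,0,0,0]]]' 0.35
python3 - <<'E'
from h import *
go(682,-22,195,90); 
snap('side','side42'); fit('side42'); fit('side42'); snap('wrist','w42'); fit('w42')
snap('side','side43'); fit('side43'); snap('top','top43')
E
```

```text
time: 74.53
tool_pos: [681.3, -20.8, 197.8]
tcp_rot: [-1.904, 1.569, -1.904]
contact_force: [0.6, -6.2, -4.2]
grip_width: 15.1
time: 74.87
tool_pos: [681.5, -19.1, 198.7]
tcp_rot: [0.795, 1.57, 0.796]
contact_force: [-0.3, 0.4, 0.4]
grip_width: 31.5
time: 75.53
tool_pos: [539.8, -19.5, 319.0]
tcp_rot: [0.054, 1.569, 0.055]
contact_force: [0.5, -1.5, 1.2]
grip_width: 32.1
time: 75.87
tool_pos: [470.7, -19.7, 330.2]
tcp_rot: [-0.095, 1.567, -0.095]
contact_force: [0.3, -0.1, 0.1]
grip_width: 32.1
t 75.87 tcp [470.7 -19.7 330.2] jaw 90.0 F [ 0.3 -0.1  0.1] w 32.1 q6 -1.78 x-axis [ 0. -0. -1.]
 turn 0.0 then shift cm [13.59 -0.23 21.08] nrows 7.0
side42 1393 slope x -0.0014 slope y -0.0001 z0 124.7
side42 1393 slope x -0.0014 slope y -0.0001 z0 124.7
w42 10558 slope x 0.0005 slope y -0.0001 z0 125.1
side43 1387 slope x 0.0021 slope y 0.0013 z0 124.7
```

View pics/w42.png

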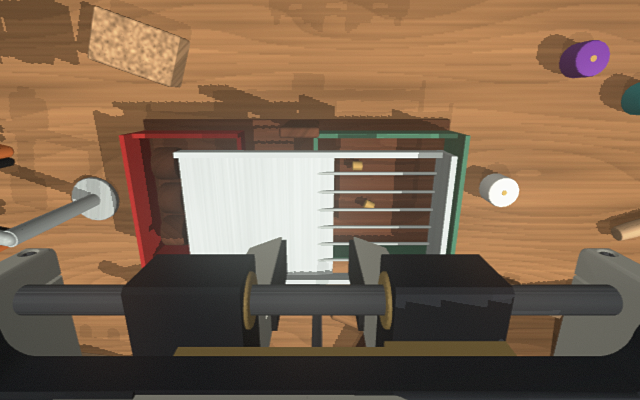

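View pics/side43.png

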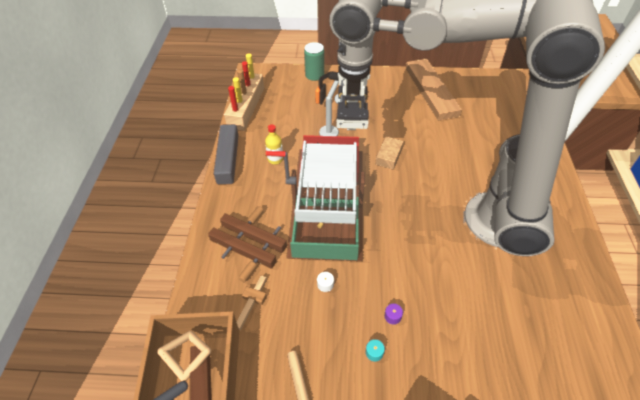

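```bash
python3 -m handwheel '[[[0,0,-4,0],[0,4,-2,0],[0,4,0,0],[0,4,0,0],[0,4,0,0],[0,4,0,0],[0,4,0,0],[0,0,0,0]]]' 0.35
python3 - <<'E'
from h import *
snap('top','top44'); a=cv2.imread('pics/top44.png'); cv2.imwrite('pics/top44z.png',cv2.resize(a[95:285,270:530],(800,585),interpolation=cv2.INTER_CUBIC))
fit('top44')
for l in('glue','gauge','handscrew','cork_block','mallet'): print(l,bot.find_in('top',l)[:1])
E
```

```text
time: 76.73
tool_pos: [412.4, 223.7, 327.2]
tcp_rot: [2.19, 1.568, 2.196]
contact_force: [-0.9, -1.0, -1.0]
grip_width: 32.0
top44 1901 slope x -0.0032 slope y 0.0022 z0 125.3
glue [{'bbox': [390.2, 143.2, 21.5, 16.2], 'conf': 0.65}]
gauge [{'bbox': [215.2, 142.3, 43.9, 20.3], 'conf': 0.84}]
handscrew [{'bbox': [252.5, 108.0, 76.1, 68.3], 'conf': 0.64}]
cork_block [{'bbox': [390.0, 255.2, 38.6, 29.2], 'conf': 0.72}]
mallet [{'bbox': [118.4, 183.2, 79.8, 39.5], 'conf': 0.59}]
```

View pics/top44z.png

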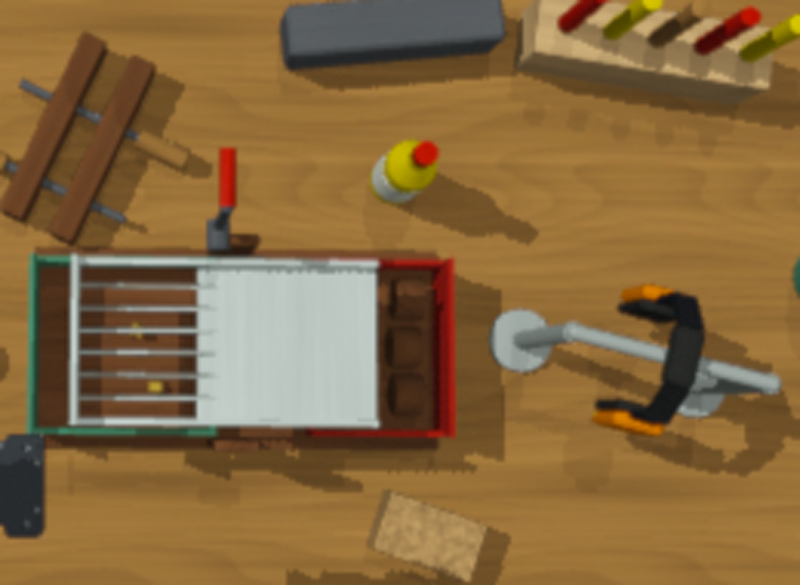

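```bash
python3 -c "
from plant import bot
print(bot.close_job())"
```

```text
the job is handed in; nothing more can be done
None
```

I finished the job and handed it in at about 77 s of the 210 s allowed; no verdict was reported.

- **Result:** The ear defenders hang astride the rail. I set the three brown knobs and the two brass plugs (only two were on the bench) on the solid end. Tilting the slotted end down dropped both plugs into the green tray while the knobs stayed on the sieve. Tilting it the other way slid all three knobs into the red bin, and then I brought the sieve back to level.
- **Last checks:** The final overhead picture shows two plugs in the tray, three knobs in the bin and the ear defenders on the rail. Plane fits to the sieve floor give a tilt within about 0.002 rad of level. The other tools' boxes in the picture match those at the start to within a few pixels. The robot is clear of everything.
- **Gripper offset:** The fingertips sit about 20 mm above the reported tool point. My first two tries at the ear defenders closed just above them without moving them, so I corrected for this from then on.
- **Shifted knob:** One knob already on the sieve was knocked to the edge of the open end. I picked it up and set it back before tilting.

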